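# Close an air-filter housing and hold its cover flush on the sloped face

### The arm

A 6-joint arm with a two-finger parallel gripper is mounted at the origin on a cart in front of the work surface, level with it; the furniture and walls round the work are solid. World frame = base frame: x ahead of the robot, y to its left, z up, the work surface at z = 0. Lengths are in m, angles in degrees, forces in N, time in s.
With the tool pointing down it reaches from about 0.4 to 0.825 m from the base axis. Payload 7 kg.
Tool frame: the origin (TCP) lies at the very end of the fingers, on their centre line; the grasp point (between the pads) lies 19 mm behind it (r.grasp_offset is the z of the grasp point in the tool frame, in m); z points along the fingers, y is the direction in which the jaws open and shut (so a half turn about z gives the same grasp; the last joint's range is limited). The gripper opens to 88 mm and grips with 3 to 60 N. Pads are 19 mm wide; open, the fingers measure 130 mm over their backs; the gripper's body (78 mm by 193 mm) begins 47 mm behind the grasp point.
Start: joints at [57.13, 20.546, 0.682, 0, -70.136, -16.507], TCP at [0.512, 0.439, 0.199] pointing down, gripper open.
Joint ranges: [-176.03, 176.03], [-82.01, 121.73], [-58.28, 71.71], [-173.87, 95.51], [-174.79, -0.11], [-173.66, 173.66]. Speed limits (degrees/s): [136.94, 136.94, 172.46, 180, 180, 180].

### API

Orientations are given as [roll, pitch, yaw] about the fixed x, y, z axes, in that order (R = Rz(yaw) Ry(pitch) Rx(roll)).
In Python, from plant import r gives the robot as it stands.
- The arm moves only by the tool carry_out, never from a script. Its argument "plan" is a list of rows, each a list of 6 numbers: the shift along the world's x, y, z in m, then the turn, a rotation vector about the world's x, y, z in rad. In form: [[tx, ty, tz, wx, wy, wz], ...]. A call has 1 to 12 rows; each row shifts and turns the pose as measured when the row begins; what a row does not reach is not made up. A row lasts 1/12 s, in which the tool goes at most 41.7 mm and 7.16 degrees, less where a joint would pass 70% of its speed; a pose out of reach is approached as far as the arm can. A call with a gripper value outside its range is refused whole. "fingers" is the closure, from -1 (fully open) to 1 (shut), set as the call begins (left out, the last holds). The fingers move at their own pace and stop on an object; "force" is the grip in N (left out, the last holds). Time passes only in rows, so rows that do not move let the fingers close. It gives the time, the measured TCP pose, the force and the opening at its end, in the units of the state.
- r.get_state(): the state, without advancing time (a new reading comes with each control period).
- r.capture(name): name is "side" or "top" or "wrist"; returns the picture (400x640x3 uint8, red, green, blue); there is no depth.
- r.camera_model(name): a dict with "fov_y" (degrees; the focal length in pixels is half the picture's height over the tangent of half this angle, whatever the lens; pixels are square), "cx", "cy" (the principal point, pixels), "R" (3x3) and "t" (3): a world point X has camera coordinates R X + t; the wrist camera has in their place "mount" (4x4, takes a point from camera to tool coordinates, whose origin is the TCP and whose axes are the flange's). Camera axes: x right, y down, z forward; pixel columns grow to the right and rows downward; lengths in m; the calibration is good to about 2 mm. The wrist camera is an equidistant fisheye: a pixel r from the principal point sees the ray r / f radians off the axis. A picture is of the moment at which its call begins: read the wrist's pose just before it. camera_model takes no time and is no camera call.
- r.close_job(): hands the job in, once; it reports no verdict.
The state is a dict: "time_s": time; "joints": joint angles; "qd": joint speeds; "joint_torque": joint torques, N m; "tcp_pos": TCP position; "eef_rot": TCP orientation; "contact_force": force on the tool from outside, world axes, zero at the start; "moment": the same for the moment, N m; "gripper_width": finger opening in m.
Only numpy, scipy, OpenCV 4.12 (cv2) and the standard library are available. Lean on these libraries where they do the work, as an engineer would, in place of code of your own. Each camera call takes 0.05 s, during which the arm holds its last target.

### The job

Close up the air-filter housing that is clamped at a slant in the tilting stand: fold the plain retaining flap flat over the filter first, then fold the lipped flap down so that its lip overlaps it. Then take the square cover from the bench by its grab bar, tilt it to the slope of the housing and lay it gently into the rebate on top until it sits flush on the seat all round; finish while still gripping the bar and pressing the cover home with a steady push of about 10 to 15 N, so that the screws can be put in. Do not change the slant of the housing, and leave the other things on the bench where they are.

Things in the scene. Friction and masses are not known exactly. Their poses are not given: they have to be found in the camera images.
- stand: Dark steel tilting stand fixed on the bench: foot 150 x 230 x 12 mm, two cheeks (outer faces 105 mm left and right of the middle, 124 mm high; a star knob 24 mm farther at -y). Origin: middle of the foot's underside; x to the rear, y left. Between the cheeks the aluminium filter housing tilts about a y axis 92 mm up; friction locks it at 0.2 to 0.42 rad, its open face leaning to the front (-x).
- seat (a point): Middle of the housing's flat seat, on which the cover's underside must lie, 30 mm (along z) from the tilt axis. z: outward normal of the sloped face, x up the slope (rear), y left. Opening 132 x 132 mm; round it the seat, 12 mm wide; round that a rim 8 mm high, 156 mm between its inner faces at the seat, bevelled to 164 mm at the top, 178 mm outside.
- flap_plain (a joint): Hinge angle of the plain slotted steel flap on the left (+y of seat): 0 = folded flat over the filter, 1.5 to 1.8 at the start (standing up out of the opening), stop at 1.85. Flap 124 mm along x, 60 mm from hinge to free edge, 3 mm thick. A stiff hinge (0.05 N m, some 1 N at the edge): it stays where it is left.
- flap_lipped (a joint): The same for the flap on the right (-y): 60 mm wide and beyond that a raised lip 16 mm wide, which overlaps the plain flap's free edge when both lie flat. Angle 0 = flat, 1.5 to 1.8 at the start. The same stiff hinge.
- flap_plain_hinge (a point): Middle of the plain flap's hinge pin; it lies 62 mm to +y of seat's centre and 10 mm below the seat (along its z). Its frame turns with the flap.
- flap_lipped_hinge (a point): Middle of the lipped flap's hinge pin; 62 mm to -y of seat's centre and 10 mm below the seat. Its frame turns with the flap.
- cover: Loose square aluminium cover plate, 150 x 150 x 8 mm, 0.22 to 0.4 kg, lying flat on the bench with its grab bar up. Origin: centre of its underside; z up through the bar; x along the bar. It fits the rebate in any of its four quarter turns, with 3 mm to spare on each side at the seat; seated, its top is level with the rim.
- cover_bar (a point): Centre of the cover's grab bar: a black bar 86 mm long (along the cover's x), 14 mm wide and 14 mm high, on two posts at 34 mm either side, its centre 31 mm above the cover's underside (16 mm of air between bar and plate).
- spanner: Loose double-ended spanner, 145 mm, lying in the middle of the bench. To be left alone.
- screwdriver: Loose small screwdriver, 160 mm, lying in the middle of the bench. To be left alone.
- grease_tin: Round tin, 70 mm across, 39 mm high, on the right of the bench. To be left alone.
- file: Half-round file with a wooden handle, 245 mm, lying along the front edge of the bench. To be left alone.
Mind the look-alikes: they are no part of the job. What is shaped like the cover but red is not meant.

How it is judged (in metres and radians):
On the way, in this order (a step that is already met when the one before it is completed fails the run):
1. the plain flap is folded flat while the lipped flap still stands (value of joint flap_plain below 0.1 rad and value of joint flap_lipped above 1 rad), for 0.2 s.
2. the lipped flap is folded flat over it, before the cover is brought (value of joint each of flap_plain, flap_lipped below 0.1 rad and contact force between cover and stand below 0.1 N), for 0.2 s.
At the end, for the whole second after the job is handed in: Flaps flat (0.1 rad); cover in the rebate, flush on the seat (underside within 2.5 mm of it at the middle, 0.03 rad of parallel, 7 mm of centred), pressed on the housing with 6 to 40 N, its bar between the fingers, at rest (value of joint each of flap_plain, flap_lipped below 0.1 rad and x of cover in the frame of seat between -0.007 and 0.007 m and y of cover in the frame of seat between -0.007 and 0.007 m and z of cover in the frame of seat between -0.003 and 0.0025 m and angle between the z axis of cover and the z axis of seat, either way round below 0.03 rad and contact force between cover and stand between 6 and 40 N and contact force between the fingers and cover above 5 N and x of the grasp point in the frame of cover_bar between -0.045 and 0.045 m and y of the grasp point in the frame of cover_bar between -0.014 and 0.014 m and z of the grasp point in the frame of cover_bar between -0.016 and 0.016 m and linear speed of cover below 0.02 m/s); the arm keeps its last pose, push and grip.
It fails at once if the cover or the housing was struck hard (over 60 N) (contact force between cover and stand above 60 N).
It fails at once if the slant of the housing was changed (its seat moved by more than 10 mm) (distance of seat from where it was at the start of the episode above 0.01 m).
It fails at once if another thing on the bench was shifted by more than 30 mm (distance of any of spanner, screwdriver, grease_tin, file from where it was at the start of the episode above 0.03 m).
It also fails if it takes over 64 s, if anything falls off the work surface, if the arm or the gripper's body presses on something with over 40 N, if the wrist force passes 120 N, or if a joint passes its speed limit or range.

## Working session

There is one attempt and no reset: what is moved stays moved. The work goes in short steps, Python scripts to look and compute and a tool call to move; the robot and the scene stay as the last step left them, time stands still between calls to the robot, and variables do not carry over. Pictures are saved under pics/ and viewed, and the job is handed in when it is done.

Besides the shell and the picture viewer there is one more tool, called after "Emit:" as name([rows], argument=value, ...), one row to a line, values as JSON. carry_out: Moves the arm, as the interface text tells. Its arguments: {"type":"object","properties":{"plan":{"type":"array"},"fingers":{"type":"number"},"force":{"type":"number"}},"required":["plan"]}

```bash
ls; mkdir -p pics
python3 - <<'E'
from plant import r
import cv2
print(r.get_state())
for n in ["side","top","wrist"]:
    im=r.capture(n); cv2.imwrite(f"pics/{n}0.png",im[:,:,::-1])
    print(n,r.camera_model(n))
print(r.grasp_offset)
E
```

```text
pics
{'time_s': 0.0, 'joints': array([ 5.71296029e+01,  2.05906068e+01,  6.34305768e-01, -1.90711980e-02,
       -7.01352982e+01, -1.65058148e+01]), 'qd': array([ 0.00435781, -0.06863306, -0.07092324,  0.01932857, -0.01397447,
       -0.06833039]), 'joint_torque': array([ 1.88163031e-03, -5.82716632e+01,  2.93058532e+01,  6.99687883e+00,
        6.74478433e-03, -2.02164779e-04]), 'tcp_pos': array([0.51195922, 0.43910792, 0.19823941]), 'eef_rot': array([ 1.79907081e+02, -8.83746334e-03, -4.93826994e+01]), 'contact_force': array([-0.08416089, -0.3406368 , -0.33440877]), 'moment': array([-0.05960147, -0.01864452,  0.01170161]), 'gripper_width': 0.08788886595072237}
side {'fov_y': 42.69272418391905, 'cx': 310.7957608566669, 'cy': 195.71264794136025, 'R': array([[-0.85776271, -0.51393517,  0.01066662],
       [-0.20961461,  0.33075137, -0.92014414],
       [ 0.46936644, -0.79150121, -0.39143451]]), 't': array([0.31510867, 0.21994678, 1.52382915])}
top {'fov_y': 55.60236770634588, 'cx': 317.4191078582014, 'cy': 194.59162952164527, 'R': array([[ 0.02947804, -0.99947648,  0.01333474],
       [-0.98407435, -0.03135818, -0.17496952],
       [ 0.17529607, -0.00796462, -0.98448355]]), 't': array([-0.11017227,  0.43208157,  1.14828159])}
wrist {'fov_y': 65.70646984690485, 'cx': 319.75628527702673, 'cy': 195.56702482584208, 'mount': array([[ 4.01960399e-04, -9.58110008e-01, -2.86400160e-01,
         7.58598064e-02],
       [ 9.99999891e-01,  4.53338565e-04, -1.13086043e-04,
        -4.20650094e-04],
       [ 2.38185107e-04, -2.86400084e-01,  9.58110085e-01,
        -1.86377597e-01],
       [ 0.00000000e+00,  0.00000000e+00,  0.00000000e+00,
         1.00000000e+00]])}
-0.0188
```

View pics/side0.png

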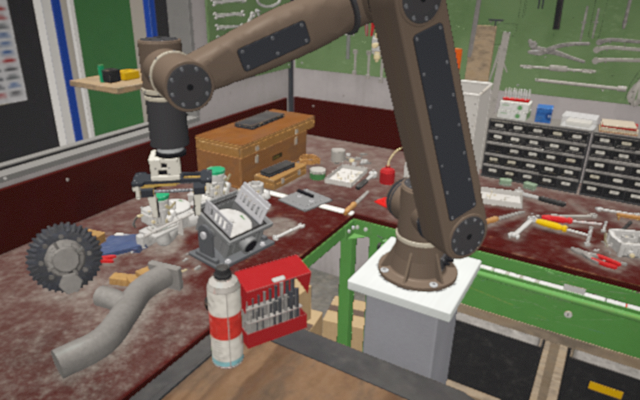

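View pics/top0.png

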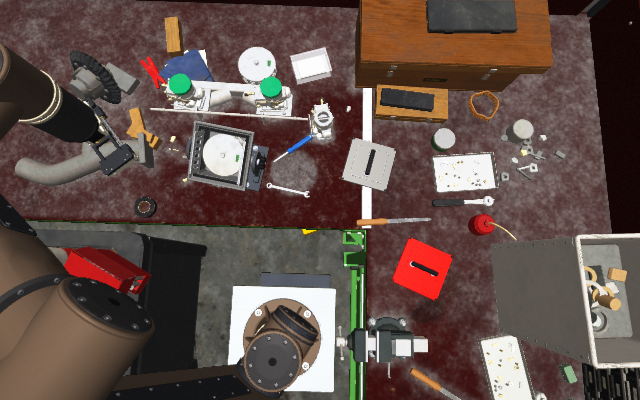

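View pics/wrist0.png

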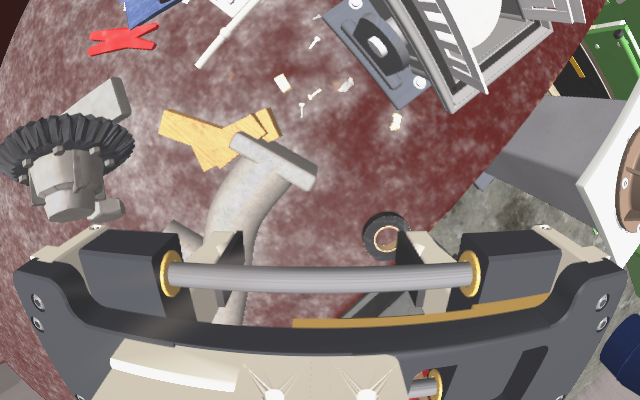

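Run:
```python
import cv2
t=cv2.imread("pics/top0.png"); cv2.imwrite("pics/top0a.png",cv2.resize(t[100:220,160:320],None,fx=5,fy=5,interpolation=cv2.INTER_CUBIC))
cv2.imwrite("pics/top0b.png",cv2.resize(t[110:250,320:480],None,fx=4,fy=4,interpolation=cv2.INTER_CUBIC))
s=cv2.imread("pics/side0.png"); cv2.imwrite("pics/side0a.png",cv2.resize(s[170:280,160:360],None,fx=4,fy=4,interpolation=cv2.INTER_CUBIC))
```

```text
(no output)
```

View pics/top0a.png

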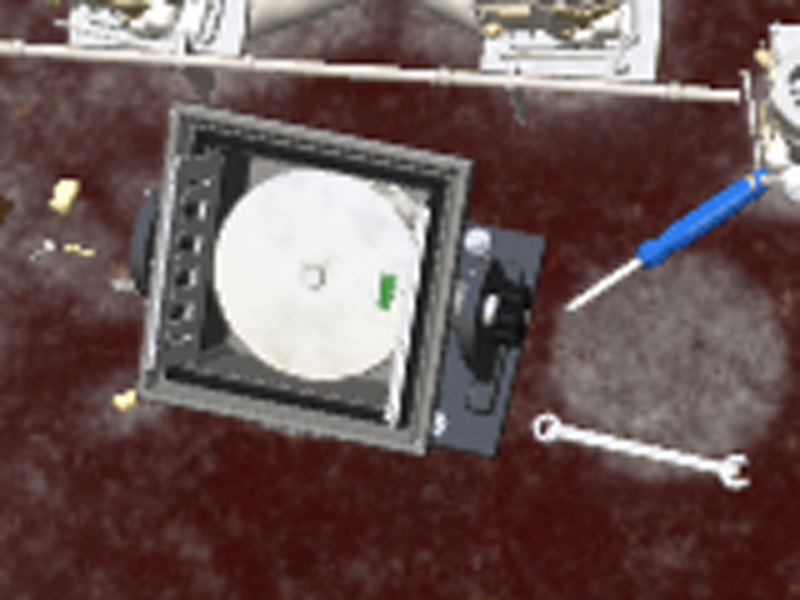

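View pics/top0b.png

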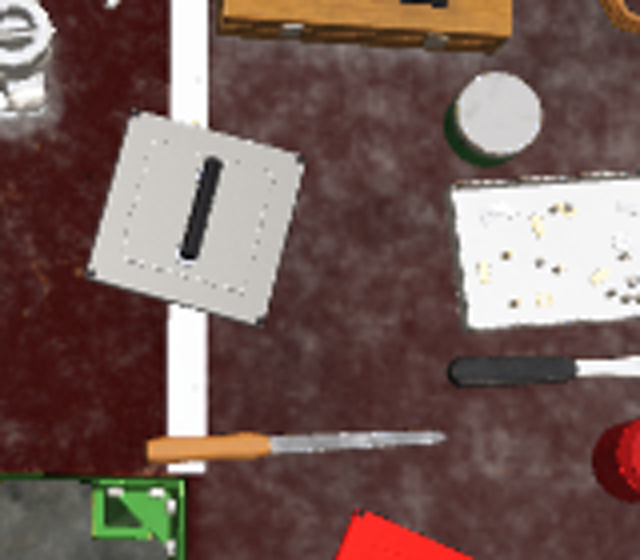

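View pics/side0a.png

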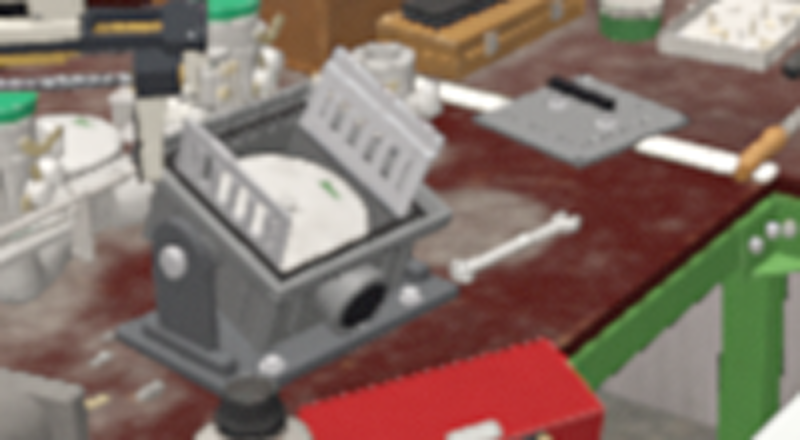

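```bash
cat > h.py <<'E'
import numpy as np, cv2
from scipy.spatial.transform import Rotation as Ro
from plant import r
def K(m,H=400): return H/2/np.tan(np.radians(m["fov_y"])/2)
def ray(name,uv,pose=None):
    m=r.camera_model(name); f=K(m)
    d=np.array([(uv[0]-m["cx"])/f,(uv[1]-m["cy"])/f,1.0])
    if name!="wrist":
        R,t=np.array(m["R"]),np.array(m["t"]); v=R.T@d; return -R.T@t, v/np.linalg.norm(v)
    rr=np.hypot(d[0],d[1]); th=rr
    dc=np.array([np.sin(th)*d[0]/rr,np.sin(th)*d[1]/rr,np.cos(th)])
    M=np.array(m["mount"]); p,Rt=pose
    return p+Rt@M[:3,3], Rt@(M[:3,:3]@dc)
def onz(name,uv,z,pose=None):
    o,d=ray(name,uv,pose); return o+d*(z-o[2])/d[2]
def tri(rays):
    A=np.zeros((3,3));b=np.zeros(3)
    for o,d in rays:
        P=np.eye(3)-np.outer(d,d);A+=P;b+=P@o
    X=np.linalg.solve(A,b)
    return X,[np.linalg.norm((np.eye(3)-np.outer(d,d))@(X-o)) for o,d in rays]
def pose(s=None):
    s=s or r.get_state(); return np.array(s["tcp_pos"]),Ro.from_euler("xyz",s["eef_rot"],degrees=True).as_matrix()
def proj(name,X,pose=None):
    m=r.camera_model(name); f=K(m); X=np.atleast_2d(X)
    if name!="wrist":
        c=X@np.array(m["R"]).T+m["t"]; return np.c_[c[:,0]/c[:,2]*f+m["cx"],c[:,1]/c[:,2]*f+m["cy"]]
    p,Rt=pose; M=np.array(m["mount"]); c=((X-p)@Rt-M[:3,3])@M[:3,:3]
    q=np.hypot(c[:,0],c[:,1]); th=np.arctan2(q,c[:,2]); return np.c_[th*f*c[:,0]/q+m["cx"],th*f*c[:,1]/q+m["cy"]]
E
python3 - <<'E'
from h import *
np.set_printoptions(precision=4,suppress=True)
c={}
c['FL']=tri([ray("top",(188,179.6)),ray("side",(230.75,241.2))])
c['FR']=tri([ray("top",(245,191)),ray("side",(272.5,223.75))])
c['RL']=tri([ray("top",(194,121)),ray("side",(201.2,210))])
for k in c: print(k,c[k])
FL,FR,RL=[c[k][0] for k in('FL','FR','RL')]
print(np.linalg.norm(FL-FR),np.linalg.norm(FL-RL), (FL-FR),(RL-FL))
x=RL-FL; print("tilt",np.arctan2(x[2],np.hypot(x[0],x[1])),"yaw",np.degrees(np.arctan2(x[1],x[0])))
t=cv2.imread("pics/top0.png")
# cover
for uv in [(132,112),(302,160),(264,322),(90,273)]:
    print(onz("top",(uv[0]/4+320,uv[1]/4+110),0.008))
for uv in [(212,163),(189,255)]: print('bar',onz("top",(uv[0]/4+320,uv[1]/4+110),0.038))
E
```

```text
FL (array([0.4598, 0.2919, 0.0965]), [np.float64(0.0019031297795689978), np.float64(0.0019031297795688263)])
FR (array([0.4323, 0.1216, 0.0887]), [np.float64(0.0021708041906134774), np.float64(0.0021708041906134397)])
RL (array([0.61  , 0.2624, 0.1529]), [np.float64(0.011838724652647624), np.float64(0.011838724652647393)])
0.17259497314147482 0.163139404802274 [0.0274 0.1702 0.0078] [ 0.1502 -0.0294  0.0564]
tilt 0.35303084886239927 yaw -11.085546959320741
[ 0.6343 -0.209   0.008 ]
[ 0.5979 -0.3495  0.008 ]
[ 0.4612 -0.3179  0.008 ]
[ 0.4971 -0.1768  0.008 ]
bar [ 0.5837 -0.2707  0.038 ]
bar [ 0.5075 -0.2527  0.038 ]
```

```bash
cat >> h.py <<'E'
def seatR(yaw,t):
    return (Ro.from_euler("z",yaw)*Ro.from_euler("y",-t)).as_matrix()
def toolR(xd,zd):
    z=zd/np.linalg.norm(zd); x=xd-z*(xd@z); x/=np.linalg.norm(x); return np.c_[x,np.cross(z,x),z]
def delta(P,Rt,s=None):
    "shift and rotvec from measured pose to target, and row count"
    p,R0=pose(s); w=Ro.from_matrix(Rt@R0.T).as_rotvec(); d=P-p
    n=max(np.linalg.norm(d)/.0417,np.degrees(np.linalg.norm(w))/7.16); return d,w,n
E
python3 - <<'E'
from h import *
np.set_printoptions(precision=4,suppress=True)
t=.33
# rim top corners local z=8
h=lambda sx: .092+.038*np.cos(t)+sx*.089*np.sin(t)
C={'FL':onz("top",(188,179.6),h(-1)),'FR':onz("top",(245,191),h(-1)),'RL':onz("top",(194,121),h(1)),'RR':onz("top",(254,132),h(1))}
for k in C: print(k,C[k])
a=(C['RL']+C['RR']-C['FL']-C['FR']);b=C['FL']+C['RL']-C['FR']-C['RR']
print("yaw",np.degrees(np.arctan2(a[1],a[0])),np.degrees(np.arctan2(-b[0],b[1])), "len x",np.linalg.norm(a)/2,"tilt",np.arccos(min(1,np.linalg.norm(a[:2])/2/.178)),"y",np.linalg.norm(b)/2)
c=sum(C.values())/4; print("rim centre",c)
yaw=np.arctan2(-b[0],b[1]); R=seatR(yaw,t); S=c-R[:,2]*.008; print("S",S)
Rt=toolR(-R[:,1],-R[:,2]); P=S+R@[0,0,.15]
print(P,delta(P,Rt))
E
```

```text
FL [0.4575 0.2899 0.0991]
FR [0.4285 0.1186 0.0991]
RL [0.6196 0.2684 0.1568]
RR [0.5922 0.0928 0.1568]
yaw -8.25641742603932 -9.245962692756923 len x 0.17438912147265723 tilt 0.3908819458692774 y 0.17567483132832218
rim centre [0.5245 0.1924 0.1279]
S [0.527  0.192  0.1204]
[0.479  0.1998 0.2623] (array([-0.033 , -0.2394,  0.0638]), array([ 0.0925, -0.3291, -0.8621]), np.float64(7.4214556006492405))
```

Emit:
carry_out([
  [0,0,0.03,0,0,0],
  [0,-0.005,0.03,0.009,-0.033,-0.086],
  [0,-0.025,0.01,0.009,-0.033,-0.086],
  [-0.003,-0.03,0,0.009,-0.033,-0.086],
  [-0.005,-0.03,0,0.009,-0.033,-0.086],
  [-0.005,-0.03,0,0.009,-0.033,-0.086],
  [-0.005,-0.03,0,0.009,-0.033,-0.086],
  [-0.005,-0.03,0,0.009,-0.033,-0.086],
  [-0.005,-0.03,0,0.009,-0.033,-0.086],
  [-0.005,-0.03,0,0.009,-0.033,-0.086],
  [0,0,0,0.009,-0.033,-0.086],
  [0,0,0,0,0,0],
], fingers=1, force=20)

```text
time_s: 1.15
tcp_pos: [0.4754, 0.1866, 0.2639]
eef_rot: [-160.7, 0.5, -101.6]
contact_force: [-0.0, 0.3, -0.5]
gripper_width: 0.0134
```

Run:
```python
from h import *
np.set_printoptions(precision=4,suppress=True)
s=r.get_state(); print(s["time_s"],s["tcp_pos"],s["eef_rot"],s["joints"],s["gripper_width"],s["contact_force"])
np.savez("pics/w1.npz",p=s["tcp_pos"],e=s["eef_rot"])
im=r.capture("wrist"); cv2.imwrite("pics/wrist1.png",im[:,:,::-1])
```

```text
1.15 [0.4754 0.1866 0.2639] [-160.7402    0.4634 -101.609 ] [ 57.802   -7.9817 -34.9228  21.2838 -57.4876 -80.1483] 0.013412795910804623 [-0.0293  0.32   -0.5411]
```

View pics/wrist1.png

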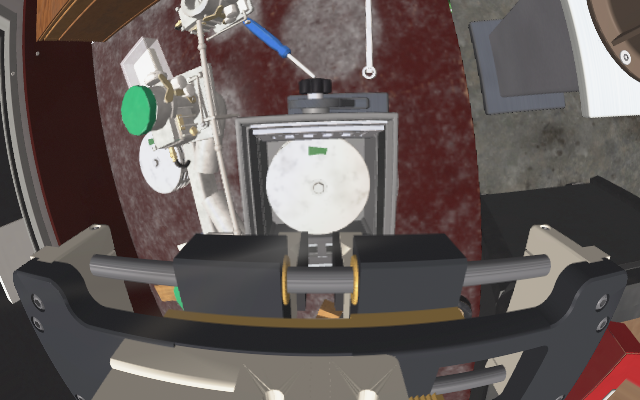

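Run:
```python
from h import *
np.set_printoptions(precision=4,suppress=True)
R=seatR(np.radians(-9),.35);S=np.array([.527,.192,.1204])
Rt=toolR(-R[:,1],-R[:,2]); P=S+R@[0,.08,.15]
print(P,delta(P,Rt))
```

```text
[0.4887 0.2791 0.2613] (array([ 0.0135,  0.0921, -0.0026]), array([-0.0092, -0.0143,  0.0392]), np.float64(2.2329095206806615))
```

Emit:
carry_out([
  [0.004,0.03,0,-0.003,-0.005,0.013],
  [0.005,0.031,-0.001,-0.003,-0.005,0.013],
  [0.005,0.031,-0.001,-0.003,-0.004,0.013],
  [0,0,0,0,0,0],
])

```text
time_s: 1.53
tcp_pos: [0.4899, 0.2838, 0.2633]
eef_rot: [-160.1, -0.0, -98.1]
contact_force: [0.0, 0.6, -0.2]
gripper_width: 0.0009
```

Run:
```python
from h import *
np.set_printoptions(precision=4,suppress=True)
s=r.get_state(); print(s["time_s"],s["tcp_pos"],s["eef_rot"],s["joints"],s["gripper_width"],s["contact_force"])
np.savez("pics/w2.npz",p=s["tcp_pos"],e=s["eef_rot"])
im=r.capture("wrist"); cv2.imwrite("pics/wrist2.png",im[:,:,::-1])
cv2.imwrite("pics/wrist2a.png",cv2.resize(im[0:230,180:450,::-1],None,fx=2.6,fy=2.6,interpolation=cv2.INTER_CUBIC))
```

```text
1.5333 [0.4899 0.2838 0.2633] [-160.1053   -0.0072  -98.0993] [ 63.0082  -1.1615 -29.5578  22.5664 -57.0427 -82.7398] 0.0009094609660862511 [ 0.0079  0.569  -0.1549]
```

View pics/wrist2a.png

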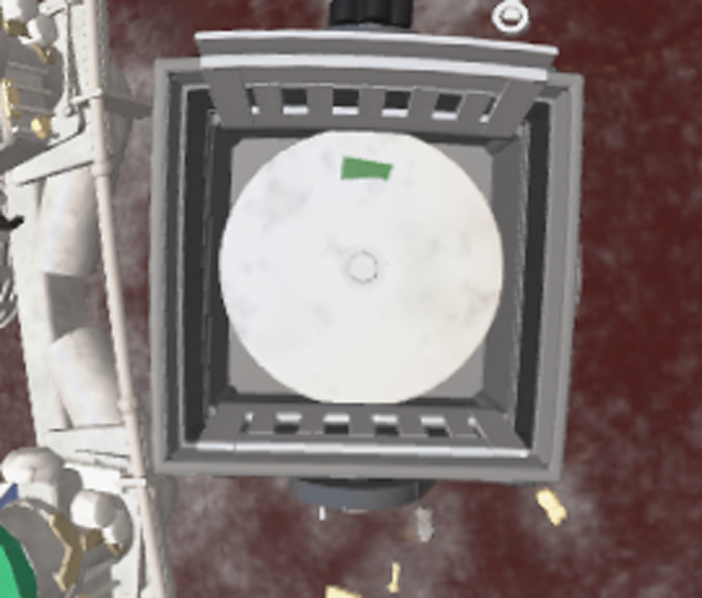

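```bash
cat > fit.py <<'E'
from h import *
from scipy.optimize import least_squares
np.set_printoptions(precision=4,suppress=True)
L=np.array([[1,-1],[-1,-1],[-1,1],[1,1]])*.089
L=np.c_[L,np.full(4,.008)]   # RR FR FL RL
uvw=np.array([[155,60],[583,75],[560,480],[153,475]])/2.6+[180,0]
uvt=np.array([[254,132],[245,191],[188,179.6],[194,121]])
d=np.load("pics/w2.npz"); ps=(d["p"],Ro.from_euler("xyz",d["e"],degrees=True).as_matrix())
def S_R(q):
    R=seatR(q[2],q[3]); return np.array([q[0],q[1],.092+.03*np.cos(q[3])]),R
def res(q,w=1,t=.5):
    S,R=S_R(q); X=S+L@R.T
    return np.r_[w*(proj("wrist",X,ps)-uvw).ravel(),t*(proj("top",X)-uvt).ravel()]
if __name__=="__main__":
  for w,t in((1,0),(0,1),(1,.5)):
    o=least_squares(res,[.527,.192,-.16,.35],args=(w,t)); print(o.x,np.degrees(o.x[2]),o.fun)
    S,R=S_R(o.x)
  print(S)
  m=r.camera_model("wrist")
  M=np.array(m["mount"]); 
  # free-height PnP cross-check
  rays=np.array([ray("wrist",u,ps)[1] for u in uvw]); cam=(rays@ps[1])@M[:3,:3]; n=cam[:,:2]/cam[:,2:]
  ok,rv,tv=cv2.solvePnP(L,n,np.eye(3),None)
  Rc=cv2.Rodrigues(rv)[0]; Rw=ps[1]@M[:3,:3]@Rc; Sw=ps[0]+ps[1]@(M[:3,:3]@tv.ravel()+M[:3,3])
  print("pnp S",Sw,"tilt",np.arccos(Rw[2,2]),"yaw",np.degrees(np.arctan2(Rw[1,0],Rw[0,0])))
E
python3 fit.py
```

```text
[ 0.5292  0.1983 -0.1704  0.3956] -9.763008339955215 [-0.7747 -1.0103  0.1272 -0.262   0.4406  0.7676 -0.207   0.5364 -0.
 -0.     -0.     -0.     -0.     -0.     -0.     -0.    ]
[ 0.5274  0.1922 -0.1672  0.4274] -9.579013485837814 [-0.     -0.     -0.     -0.      0.     -0.      0.     -0.      0.0313
  0.2111  0.601   0.2506 -0.3348  0.1126 -0.2869 -0.5907]
[ 0.5291  0.1981 -0.17    0.3993] -9.742361856485347 [-0.7562 -1.2632  0.0908 -0.4123  0.4886  0.4656 -0.1592  0.4318 -0.8548
 -0.2349 -0.8176 -0.0933 -1.3267 -0.256  -0.9272 -0.7043]
[0.5291 0.1981 0.1196]
pnp S [0.53   0.1982 0.1174] tilt 0.38379298949613805 yaw -9.754376702835879
```

Run:
```python
from h import *
np.set_printoptions(precision=4,suppress=True)
s=r.get_state(); print(s["time_s"],s["tcp_pos"],s["eef_rot"],s["qd"])
np.savez("pics/w3.npz",p=s["tcp_pos"],e=s["eef_rot"])
im=r.capture("wrist"); cv2.imwrite("pics/wrist3a.png",cv2.resize(im[0:230,180:450,::-1],None,fx=2.6,fy=2.6,interpolation=cv2.INTER_CUBIC))
im=r.capture("top"); p,R=pose()
q=proj("top",p)[0]; print(q, proj("top",p-R[:,2]*.05))
x0,y0=int(q[0])-70,int(q[1])-60
cv2.imwrite("pics/top3a.png",cv2.resize(im[y0:y0+120,x0:x0+140,::-1],None,fx=5,fy=5,interpolation=cv2.INTER_CUBIC))
print(x0,y0,(q-[x0,y0])*5)
im=r.capture("side"); q=proj("side",p)[0];print(q)
x0,y0=int(q[0])-70,int(q[1])-60
cv2.imwrite("pics/side3a.png",cv2.resize(im[y0:y0+120,x0:x0+140,::-1],None,fx=5,fy=5,interpolation=cv2.INTER_CUBIC))
print(x0,y0,(q-[x0,y0])*5)
```

```text
1.5833 [0.4892 0.282  0.263 ] [-160.1661   -0.0612  -98.1553] [-0.9994 -2.0458 -2.3334 -0.6973 -0.7907 -0.7525]
[172.5583 154.2188] [[163.8566 155.4295]]
102 94 [352.7915 301.094 ]
[223.1155 184.274 ]
153 124 [350.5774 301.3701]
```

View pics/wrist3a.png

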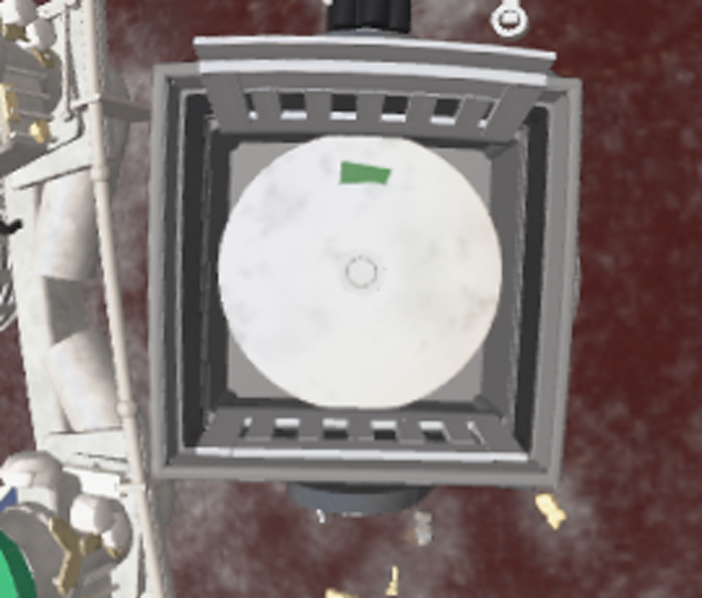

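View pics/top3a.png

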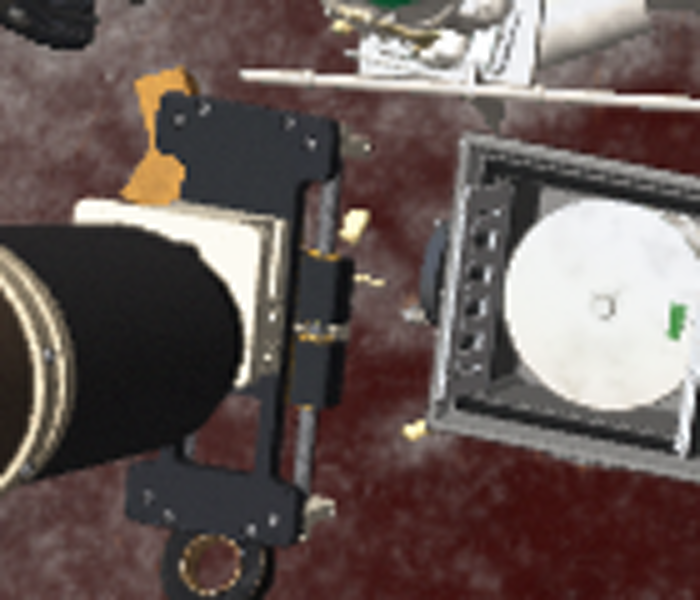

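View pics/side3a.png

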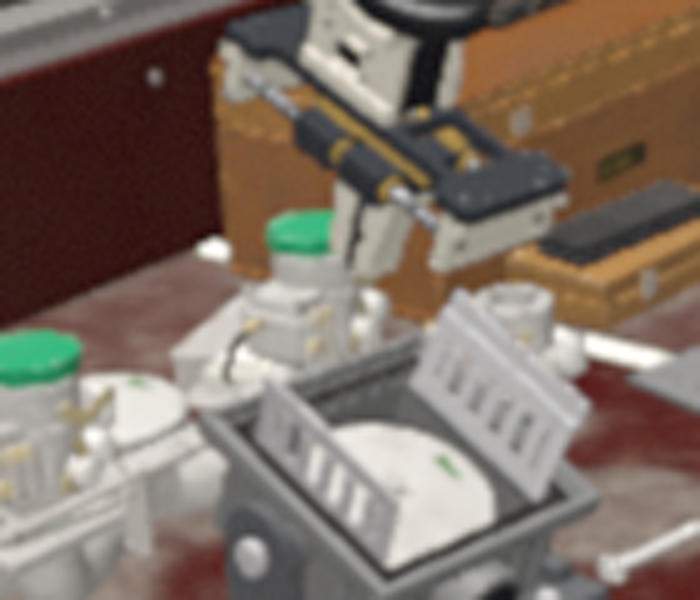

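Run:
```python
from h import *
np.set_printoptions(precision=4,suppress=True)
for nm,p in (("side0",[0.51196,0.4391,0.19824]),):
    R=Ro.from_euler("xyz",[179.907,0,-49.38],degrees=True).as_matrix(); p=np.array(p)
    pts=[p, p+R@[0,.044,0],p-R@[0,.044,0],p+R@[0,.065,0],p-R@[0,.065,0],p-R[:,2]*.066]
    q=proj("side",pts); print(q)
    im=cv2.imread("pics/side0.png"); x0,y0=100,140
    c=cv2.resize(im[y0:y0+100,x0:x0+130],None,fx=6,fy=6,interpolation=cv2.INTER_CUBIC)
    for u in q: cv2.circle(c,tuple(np.round((u-[x0,y0]+.5)*6).astype(int)),3,(0,0,255),-1)
    cv2.imwrite("pics/side0b.png",c)
s=r.get_state(); print(s["time_s"],s["tcp_pos"])
im=r.capture("side")[:,:,::-1].copy(); p,R=pose(s); x0,y0=160,130
c=cv2.resize(im[y0:y0+100,x0:x0+130],None,fx=6,fy=6,interpolation=cv2.INTER_CUBIC)
for u in proj("side",[p,p+R@[0,.021,0],p-R@[0,.021,0],p-R[:,2]*.066]): cv2.circle(c,tuple(np.round((u-[x0,y0]+.5)*6).astype(int)),3,(0,0,255),-1)
cv2.imwrite("pics/side4b.png",c)
```

```text
[[177.9506 224.5515]
 [195.1285 223.4365]
 [160.593  225.6781]
 [203.2645 222.9085]
 [152.2445 226.2199]
 [175.5685 201.4542]]
1.7333 [0.4886 0.2788 0.2631]
```

View pics/side0b.png

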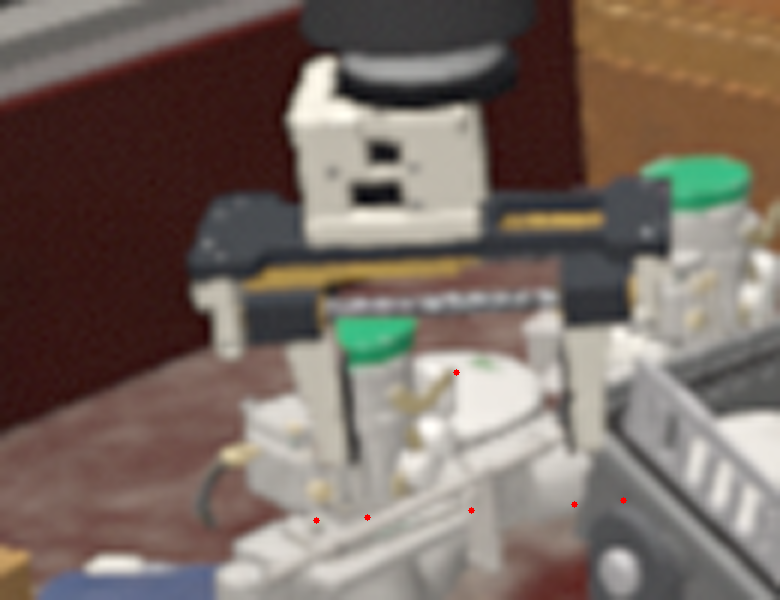

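View pics/side4b.png

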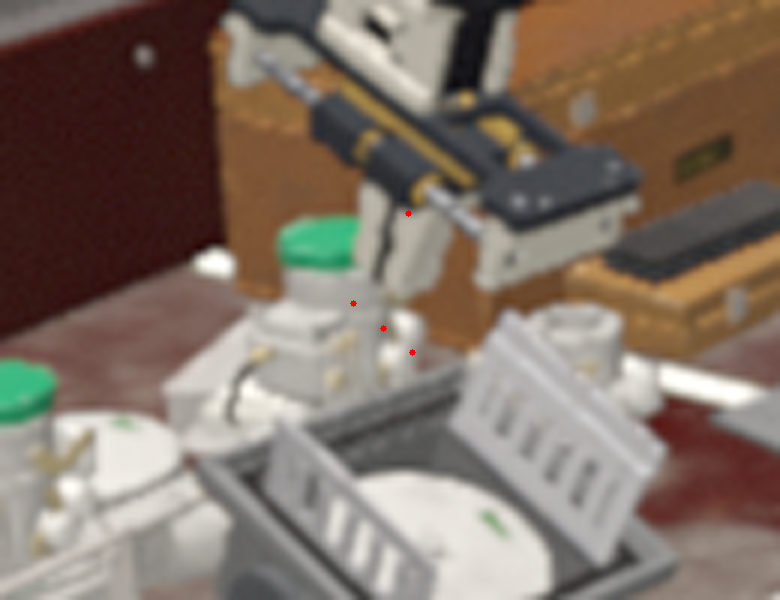

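Run:
```python
from h import *
np.set_printoptions(precision=4,suppress=True)
# cover corners & bar ends from top projected to the side picture
pts=[onz("top",(uv[0]/4+320,uv[1]/4+110),0.008) for uv in [(132,112),(302,160),(264,322),(90,273)]]
pts+=[onz("top",(uv[0]/4+320,uv[1]/4+110),0.038) for uv in [(212,163),(189,255)]]
from fit import *
S,R=S_R([ 0.5291,0.1981,-0.17,0.3956]); pts+=list(S+L@R.T)
im=cv2.imread("pics/side0.png"); x0,y0=190,170
c=cv2.resize(im[y0:y0+90,x0:x0+150],None,fx=5,fy=5,interpolation=cv2.INTER_CUBIC)
for u in proj("side",pts): cv2.circle(c,tuple(np.round((u-[x0,y0]+.5)*5).astype(int)),3,(0,0,255),-1)
cv2.imwrite("pics/side0c.png",c)
```

```text
(no output)
```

View pics/side0c.png

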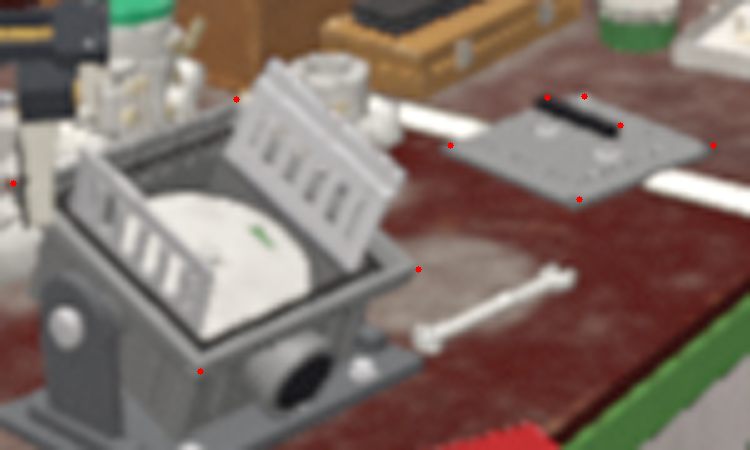

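Run:
```python
import fit
from fit import *
d=np.load("pics/w3.npz"); fit.ps=(d["p"],Ro.from_euler("xyz",d["e"],degrees=True).as_matrix())
fit.uvw=np.array([[153,67],[582,80],[558,486],[151,482]])/2.6+[180,0]
o=least_squares(res,[.527,.192,-.16,.35],args=(1,0)); print(o.x,o.fun[:8])
S,R=S_R(o.x)
def local(uv,z):
    a,v=ray("wrist",uv,fit.ps); a=R.T@(a-S);v=R.T@v; return a+v*(z-a[2])/v[2]
f=lambda x,y:(x/2.6+180,y/2.6)
print("plain edge",local(f(362,456),.05),local(f(362,448),.05)); print("base",local(f(362,410),-.01))
print("lip edge",local(f(375,40),.066),local(f(375,68),.05),"base",local(f(375,130),-.01))
print("filter centre",local(f(361,271),-.02))
s=r.get_state(); print(s["time_s"],s["tcp_pos"],s["qd"])
p,Rt=pose(s); print("tcp local",R.T@(p-S))
```

```text
[ 0.5294  0.199  -0.1702  0.3895] [-0.8244 -1.0754 -0.1486 -0.0414  0.534   0.902   0.0746  0.2518]
plain edge [0.0004 0.0662 0.05  ] [0.0005 0.0632 0.05  ]
base [-0.0019  0.0597 -0.01  ]
lip edge [ 0.0007 -0.082   0.066 ] [-0.0004 -0.0758  0.05  ] base [-0.0042 -0.063  -0.01  ]
filter centre [-0.0003 -0.0011 -0.02  ]
1.7833 [0.4886 0.2784 0.2633] [-0.2982 -0.7435 -0.4536  0.2859  0.1159 -0.6489]
tcp local [0.0049 0.0714 0.1532]
```

```bash
cat >> h.py <<'E'
YAW,TILT=-.1702,.39
S=np.array([.5294,.1985,.092+.03*np.cos(TILT)]); SR=seatR(YAW,TILT)
RF=toolR(-SR[:,1],-SR[:,2])   # flap tool pose
def goto(loc,Rt=None):
    Rt=RF if Rt is None else Rt
    d,w,n=delta(S+SR@np.array(loc),Rt); print("shift",d,"turn",w,"rows",n)
def step(loc): print("vec",SR@np.array(loc))
def loc():
    p,R=pose(); return SR.T@(p-S)
E
python3 - <<'E'
from h import *
np.set_printoptions(precision=4,suppress=True)
goto([0,.09,.04]); step([0,0,-.002]); print(SR)
E
```

```text
shift [ 0.041   0.0113 -0.1066] turn [-0.0071 -0.0428 -0.0225] rows 2.752862717537212
vec [ 0.0007 -0.0001 -0.0018]
[[ 0.9115  0.1694 -0.3747]
 [-0.1567  0.9856  0.0644]
 [ 0.3802  0.      0.9249]]
```

Emit:
carry_out([
  [0.001,0.01,-0.002,-0.002,-0.011,-0.006],
  [0.01,0.001,-0.026,-0.002,-0.011,-0.006],
  [0.01,0,-0.026,-0.002,-0.011,-0.006],
  [0.01,0,-0.026,-0.001,-0.01,-0.005],
  [0.01,0,-0.026,0,0,0],
  [0,0,0,0,0,0],
])

```text
time_s: 2.28
tcp_pos: [0.5314, 0.2884, 0.1586]
eef_rot: [-157.5, 0.6, -99.6]
contact_force: [-0.6, -0.6, 0.1]
gripper_width: 0.0003
```

Run:
```python
from h import *
np.set_printoptions(precision=4,suppress=True)
print(loc()); goto([0,.09,.03]); s=r.get_state(); print(s["contact_force"],s["qd"])
im=r.capture("side"); cv2.imwrite("pics/side5.png",cv2.resize(im[160:260,160:290,::-1],None,fx=6,fy=6,interpolation=cv2.INTER_CUBIC))
```

```text
[0.0026 0.089  0.041 ]
shift [ 0.002   0.0007 -0.0111] turn [-0.0091  0.0046 -0.0022] rows 0.27124006586898924
[-0.6171 -0.5821  0.0672] [ 0.3256 -3.2514  2.2143 -1.4019 -4.6831  2.3637]
```

View pics/side5.png

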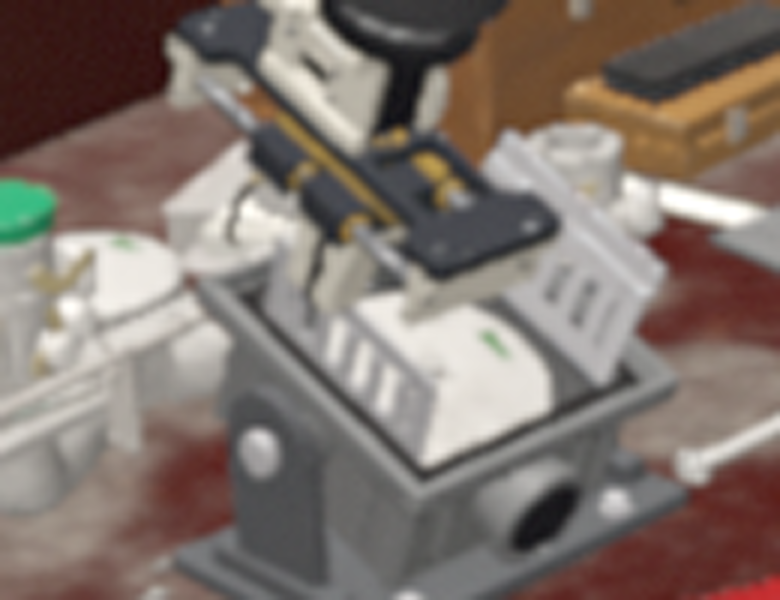

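Emit:
carry_out([
  [0.005,0,-0.01,-0.004,0,0],
  [0.004,0,-0.009,-0.004,0,0],
  [0.001,0,-0.003,0,0,0],
  [0.001,0,-0.003,0,0,0],
  [0.001,0,-0.003,0,0,0],
  [0,0,0,0,0,0],
])

```text
time_s: 2.83
tcp_pos: [0.5467, 0.2903, 0.1379]
eef_rot: [-157.0, 0.5, -99.6]
contact_force: [-0.4, 0.6, 0.4]
gripper_width: 0.0001
```

Run:
```python
from h import *
np.set_printoptions(precision=4,suppress=True)
print(loc()); s=r.get_state(); print(s["contact_force"],s["qd"])
```

```text
[0.0083 0.0934 0.0162]
[-0.3576  0.6397  0.3557] [ 0.0267 -0.7041  0.7209 -0.3101 -0.6678  0.4824]
```

Emit:
carry_out([
  [-0.008,-0.005,-0.005,0,0,0],
  [0.001,0,-0.002,0,0,0],
  [0.001,0,-0.002,0,0,0],
  [0.0005,0,-0.002,0,0,0],
  [0.0005,0,-0.002,0,0,0],
  [0,0,0,0,0,0],
])

```text
time_s: 3.33
tcp_pos: [0.543, 0.2874, 0.1269]
eef_rot: [-156.9, 0.8, -99.5]
contact_force: [0.2, -0.2, 0.2]
gripper_width: 0.0008
```

Run:
```python
from h import *
np.set_printoptions(precision=4,suppress=True)
print(loc()); s=r.get_state(); print(s["contact_force"],s["qd"]); goto([0,.087,.01])
```

```text
[0.0012 0.0899 0.0073]
[ 0.2439 -0.2239  0.1512] [-0.1056 -0.0255  0.6031 -0.2215 -0.2669  0.3822]
shift [-0.0026 -0.0025  0.0021] turn [-0.011   0.0153 -0.0042] rows 0.15476962118268447
```

Emit:
carry_out([
  [0,-0.003,-0.001,0,0,0],
  [0.001,0,-0.002,0,0,0],
  [0.0005,0,-0.002,0,0,0],
  [0.001,0,-0.002,0,0,0],
  [0.0005,0,-0.002,0,0,0],
  [0,0,0,0,0,0],
])

```text
time_s: 3.83
tcp_pos: [0.5468, 0.2845, 0.1171]
eef_rot: [-156.9, 0.8, -99.5]
contact_force: [-0.1, -0.1, 0.7]
gripper_width: 0.0004
```

Run:
```python
from h import *
np.set_printoptions(precision=4,suppress=True)
print(loc()); s=r.get_state(); print(s["contact_force"],s["qd"]); goto([0,.087,.01])
im=r.capture("side"); cv2.imwrite("pics/side6.png",cv2.resize(im[160:260,160:290,::-1],None,fx=6,fy=6,interpolation=cv2.INTER_CUBIC))
```

```text
[ 0.0014  0.0877 -0.0034]
[-0.0883 -0.0885  0.7488] [-0.1423  0.1647  0.2493 -0.0865 -0.2333  0.3238]
shift [-0.0064  0.0004  0.0118] turn [-0.0112  0.0156 -0.0041] rows 0.3236374758286834
```

View pics/side6.png

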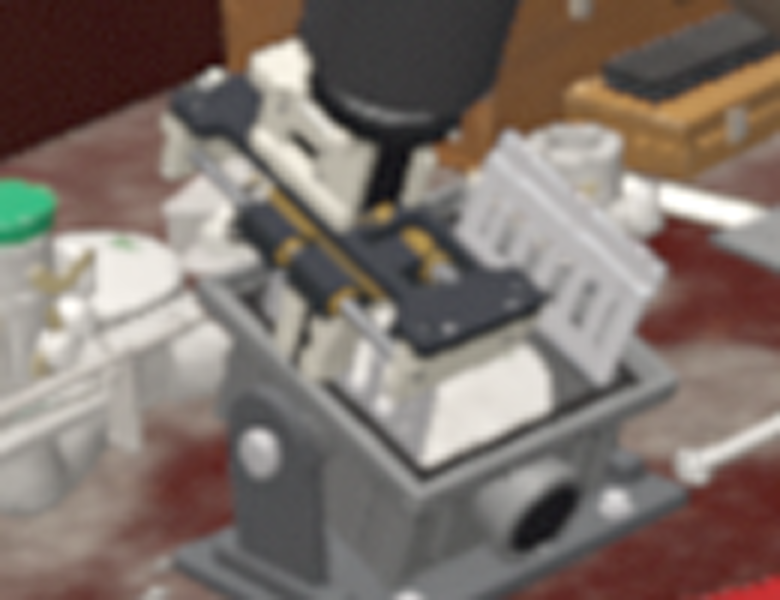

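Emit:
carry_out([
  [0.0005,0,-0.002,0,0,0],
  [0.001,0,-0.002,0,0,0],
  [0.0005,0,-0.002,0,0,0],
  [0.001,0,-0.002,0,0,0],
  [0,0,0,0,0,0],
])

```text
time_s: 4.3
tcp_pos: [0.5502, 0.2847, 0.1086]
eef_rot: [-156.9, 0.8, -99.5]
contact_force: [-0.7, 1.4, -0.7]
gripper_width: 0.0002
```

Run:
```python
from h import *
np.set_printoptions(precision=4,suppress=True)
print(loc()); s=r.get_state(); print(s["contact_force"],s["moment"],s["qd"]);
```

```text
[ 0.0012  0.0885 -0.0125]
[-0.6537  1.3633 -0.6973] [ 0.2204  1.226  -0.0292] [-0.0849 -0.0757 -0.0222 -0.1957 -0.1901  0.0641]
```

Run:
```python
from h import *
np.set_printoptions(precision=4,suppress=True)
s=r.get_state(); print(s["contact_force"],s["moment"])
im=r.capture("side"); cv2.imwrite("pics/side7.png",cv2.resize(im[170:250,170:270,::-1],None,fx=7,fy=7,interpolation=cv2.INTER_CUBIC))
im=r.capture("wrist"); cv2.imwrite("pics/wrist7.png",im[:,:,::-1])
```

```text
[-0.6537  1.3633 -0.6973] [ 0.2204  1.226  -0.0292]
```

View pics/side7.png

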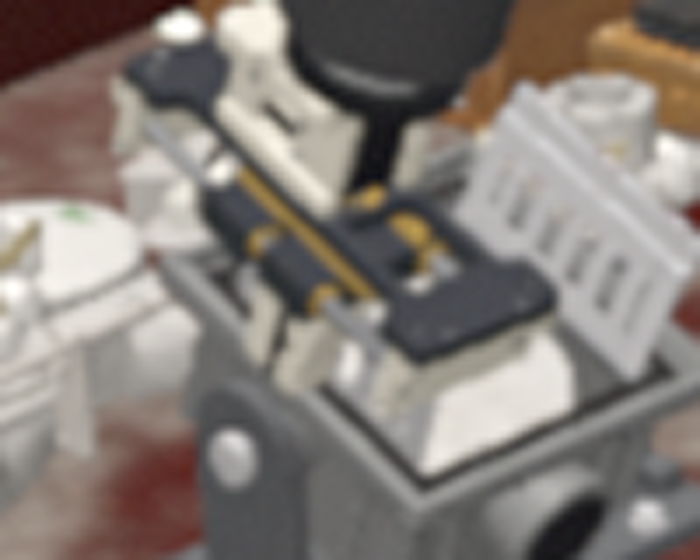

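View pics/wrist7.png

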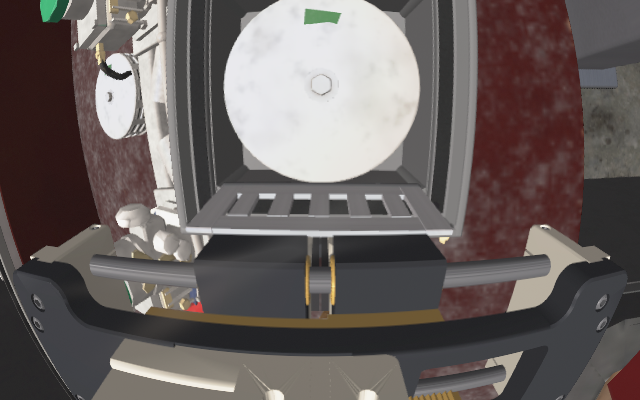

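Emit:
carry_out([
  [0.0005,0,-0.002,0,0,0],
  [0.001,0,-0.002,0,0,0],
  [0,0,0,0,0,0],
])

```text
time_s: 4.65
tcp_pos: [0.5519, 0.285, 0.1049]
eef_rot: [-156.8, 0.8, -99.5]
contact_force: [0.1, -0.3, 0.4]
gripper_width: 0.0004
```

Run:
```python
from h import *
np.set_printoptions(precision=4,suppress=True)
print(loc()); s=r.get_state(); print(s["contact_force"],s["moment"],s["qd"]);
```

```text
[ 0.0013  0.0891 -0.0166]
[ 0.0594 -0.2779  0.4275] [0.2433 1.2518 0.0054] [ 0.0838 -0.2879  0.0529 -0.2811 -0.2839  0.1497]
```

Emit:
carry_out([
  [-0.006,0.001,0.015,0,0,0],
  [-0.006,0.001,0.015,0,0,0],
  [-0.001,-0.006,0,0,0,0],
  [-0.001,-0.006,0,0,0,0],
  [-0.001,-0.006,0,0,0,0],
  [0,0,0,0,0,0],
])

```text
time_s: 5.15
tcp_pos: [0.536, 0.2674, 0.1341]
eef_rot: [-156.9, 0.8, -99.5]
contact_force: [0.4, -0.2, -0.6]
gripper_width: 0.0005
```

Run:
```python
from h import *
np.set_printoptions(precision=4,suppress=True)
print(loc()); s=r.get_state(); print(s["contact_force"],s["moment"],s["qd"]);
im=r.capture("wrist"); cv2.imwrite("pics/wrist8.png",im[:,100:540,::-1])
```

```text
[0.0007 0.069  0.0152]
[ 0.3511 -0.1818 -0.6434] [ 0.2012  1.2518 -0.0252] [-0.2885  0.3789  0.0671  0.7144  0.5889 -0.4161]
```

View pics/wrist8.png

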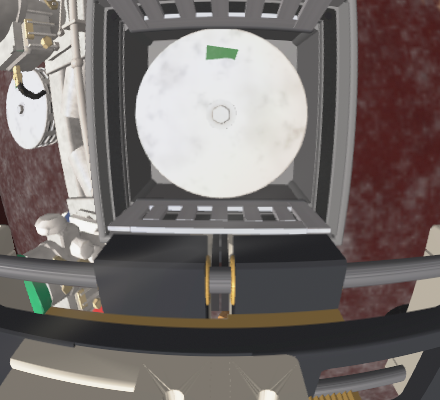

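Emit:
carry_out([
  [-0.001,-0.006,0,0,0,0],
  [-0.001,-0.006,0,0,0,0],
  [-0.001,-0.006,0,0,0,0],
  [0,0,0,0,0,0],
])

```text
time_s: 5.53
tcp_pos: [0.5329, 0.2472, 0.1326]
eef_rot: [-157.0, 0.7, -99.5]
contact_force: [0.6, 0.1, -0.3]
gripper_width: 0.0005
```

Run:
```python
from h import *
np.set_printoptions(precision=4,suppress=True)
print(loc()); s=r.get_state(); print(s["contact_force"],s["moment"],s["qd"]);
im=r.capture("wrist"); cv2.imwrite("pics/wrist9.png",im[:,100:540,::-1])
im=r.capture("side"); cv2.imwrite("pics/side9.png",cv2.resize(im[170:250,170:280,::-1],None,fx=7,fy=7,interpolation=cv2.INTER_CUBIC))
```

```text
[0.0005 0.0486 0.0137]
[ 0.5511  0.1408 -0.323 ] [0.3008 1.1668 0.0497] [-0.1706  0.44    0.2312  0.3798  0.1284 -0.3988]
```

View pics/wrist9.png

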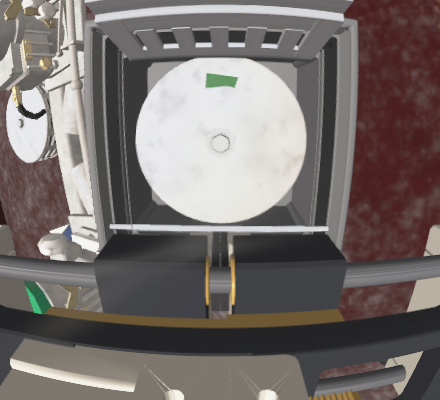

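View pics/side9.png

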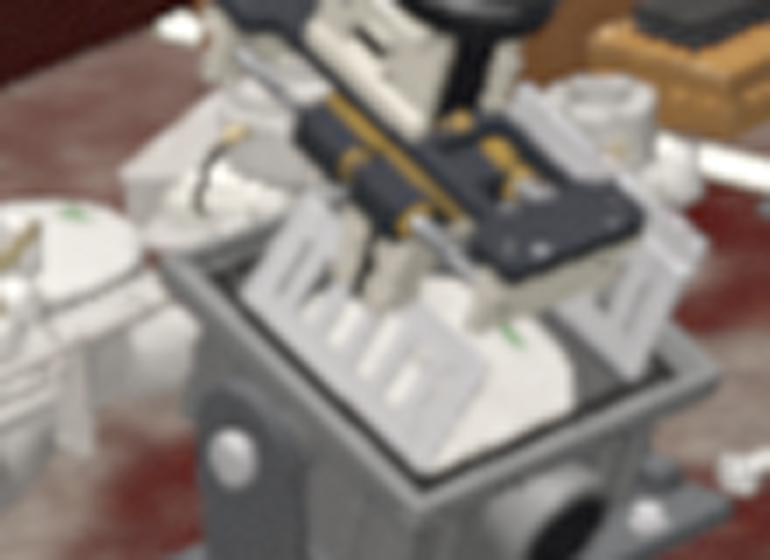

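Emit:
carry_out([
  [0.002,0,-0.0055,0,0,0],
  [0.001,-0.01,-0.007,0,0,0],
  [0.002,-0.008,-0.009,0,0,0],
  [0.003,-0.005,-0.01,0,0,0],
  [0.003,-0.002,-0.007,0,0,0],
  [0,0,0,0,0,0],
])

```text
time_s: 6.13
tcp_pos: [0.5453, 0.2254, 0.0927]
eef_rot: [-156.9, 0.9, -99.3]
contact_force: [0.3, 0.5, -0.2]
gripper_width: 0.0006
```

Run:
```python
from h import *
np.set_printoptions(precision=4,suppress=True)
print(loc()); s=r.get_state(); print(s["contact_force"],s["moment"],s["qd"]);
im=r.capture("wrist"); cv2.imwrite("pics/wrist10.png",im[:,100:540,::-1])
im=r.capture("side"); cv2.imwrite("pics/side10.png",cv2.resize(im[170:250,170:280,::-1],None,fx=7,fy=7,interpolation=cv2.INTER_CUBIC))
```

```text
[-0.      0.0292 -0.0293]
[ 0.2923  0.5042 -0.2141] [0.2993 1.218  0.0797] [ 0.0497 -0.1828  0.282  -1.5892 -0.8422  1.1548]
```

View pics/side10.png

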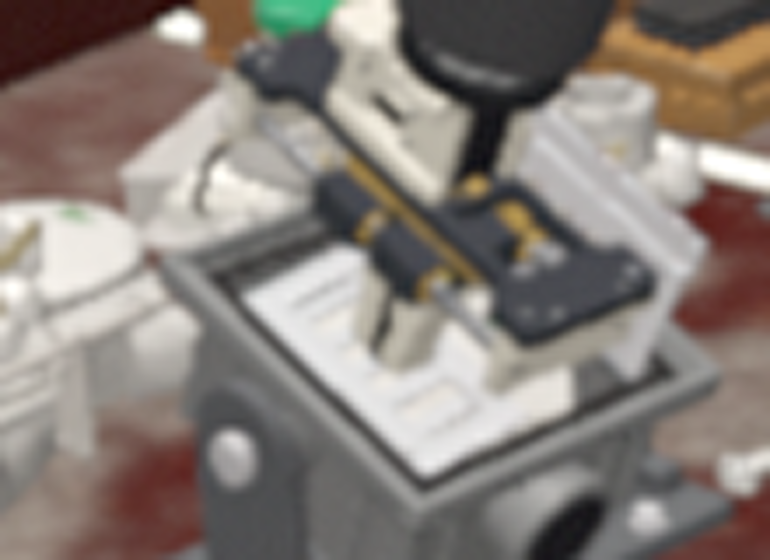

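View pics/wrist10.png

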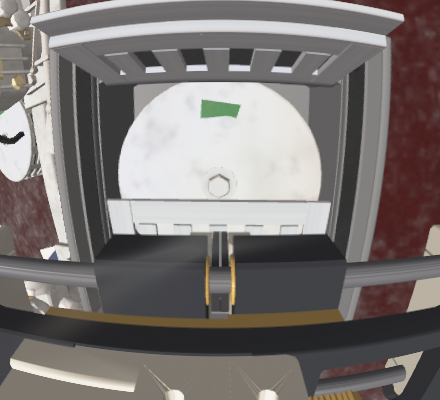

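Emit:
carry_out([
  [0.001,0,-0.002,0,0,0],
  [0.0005,0,-0.002,0,0,0],
  [0.001,0,-0.002,0,0,0],
  [0,0,0,0,0,0],
])

```text
time_s: 6.57
tcp_pos: [0.5487, 0.2274, 0.0886]
eef_rot: [-156.8, 1.0, -99.3]
contact_force: [0.0, -0.4, -0.4]
gripper_width: 0.0003
```

Run:
```python
from h import *
np.set_printoptions(precision=4,suppress=True)
print(loc()); s=r.get_state(); print(s["contact_force"],s["moment"],s["qd"]);
im=r.capture("wrist"); cv2.imwrite("pics/wrist11.png",im[:,100:540,::-1])
```

```text
[ 0.0012  0.0317 -0.0342]
[ 0.0467 -0.4379 -0.4139] [ 0.1949  1.2979 -0.0668] [ 0.3575 -0.2882  0.2141 -0.6201 -0.2696  0.5529]
```

View pics/wrist11.png

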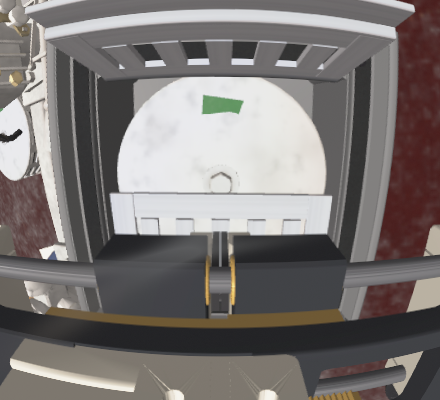

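```bash
cat >> h.py <<'E'
def flapang(uv,ps,sgn=1,L=.060,z0=-.010):
    "angle of flap whose free edge is seen at uv"
    a,v=ray("wrist",uv,ps); a=SR.T@(a-S); v=SR.T@v
    from scipy.optimize import brentq
    def g(th):
        y=sgn*(.062-L*np.cos(th)); z=z0+L*np.sin(th)
        p=a+v*(z-a[2])/v[2]; return p[1]-y
    t=np.linspace(-.3,2,47); G=[g(x) for x in t]
    return [round(brentq(g,t[i],t[i+1]),3) for i in range(46) if G[i]*G[i+1]<0]
E
python3 - <<'E'
from h import *
print(flapang((320,193),pose()),flapang((320,196),pose()))
p,R=pose();o,d=ray("wrist",(320,195),(p,R)); o=SR.T@(o-S);d=SR.T@d
for z in(-.01,-.005,0,.005,.01): print(o+d*(z-o[2])/d[2])
E
```

```text
[0.01] [0.087]
[ 0.00030023  0.00332546 -0.01      ]
[ 0.0002347  0.0017344 -0.005    ]
[0.00016917 0.00014334 0.        ]
[ 0.00010364 -0.00144772  0.005     ]
[ 3.81060899e-05 -3.03878485e-03  1.00000000e-02]
```

Emit:
carry_out([
  [0.0005,-0.001,-0.002,0,0,0],
  [0.001,-0.001,-0.002,0,0,0],
  [0,0,0,0,0,0],
])

```text
time_s: 6.87
tcp_pos: [0.5497, 0.2272, 0.0873]
eef_rot: [-156.6, 1.2, -99.0]
contact_force: [-6.4, -0.9, 3.3]
gripper_width: 0.0003
```

Run:
```python
from h import *
np.set_printoptions(precision=4,suppress=True)
print(loc()); s=r.get_state(); print(s["contact_force"],s["moment"],s["qd"]);
```

```text
[ 0.0017  0.0318 -0.0358]
[-6.3536 -0.8633  3.2864] [-0.0947  2.6597 -0.2702] [ 0.4163 -0.9453 -0.1351 -0.1852 -0.0222  0.204 ]
```

Emit:
carry_out([
  [-0.012,0.002,0.03,0,0,0],
  [-0.012,0.002,0.03,0,0,0],
  [-0.012,0.002,0.03,0,0,0],
  [-0.003,-0.015,0,0,0,0],
  [-0.006,-0.033,0,0,0,0],
  [-0.006,-0.033,0,0,0,0],
  [-0.006,-0.033,0,0,0,0],
  [-0.003,-0.015,0,0,0,0],
  [0,0,0,0,0,0],
])

```text
time_s: 7.62
tcp_pos: [0.4862, 0.1019, 0.182]
eef_rot: [-156.5, 1.3, -98.5]
contact_force: [0.4, 0.2, 0.1]
gripper_width: 0.0003
```

Run:
```python
from h import *
np.set_printoptions(precision=4,suppress=True)
print(loc()); s=r.get_state(); print(s["contact_force"],s["moment"],s["qd"]);goto([0,-.1,.012])
im=r.capture("wrist"); cv2.imwrite("pics/wrist12.png",im[:,:,::-1])
im=r.capture("side"); cv2.imwrite("pics/side12.png",cv2.resize(im[150:250,170:290,::-1],None,fx=6,fy=6,interpolation=cv2.INTER_CUBIC))
im=r.capture("top"); cv2.imwrite("pics/top12.png",cv2.resize(im[100:220,160:320,::-1],None,fx=5,fy=5,interpolation=cv2.INTER_CUBIC))
```

```text
[-0.0006 -0.1025  0.0675]
[0.3776 0.1609 0.0815] [ 0.1982  1.3105 -0.0445] [-0.5051 -0.8858 -0.5356  0.737   0.3954 -0.985 ]
shift [ 0.0217 -0.0012 -0.0511] turn [-0.02    0.0234 -0.0209] rows 1.3322330306423278
```

View pics/side12.png

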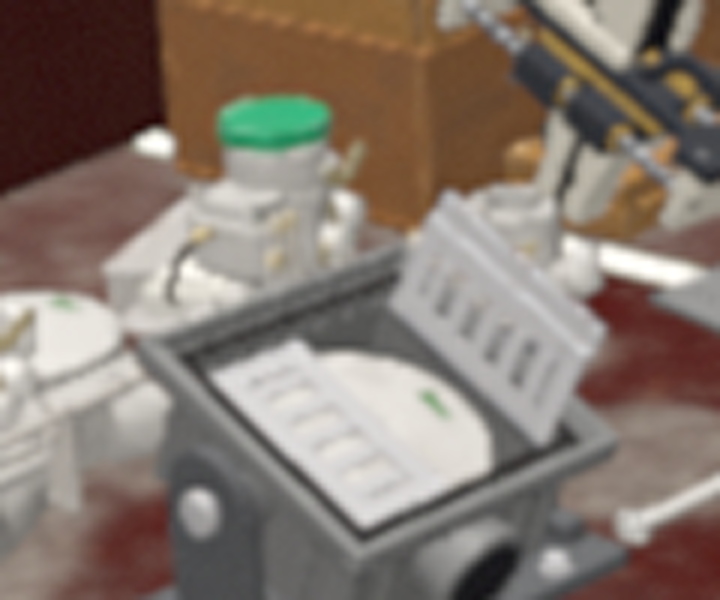

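View pics/wrist12.png

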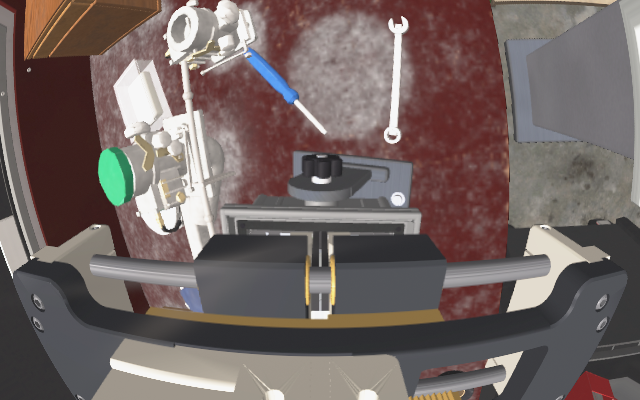

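View pics/top12.png

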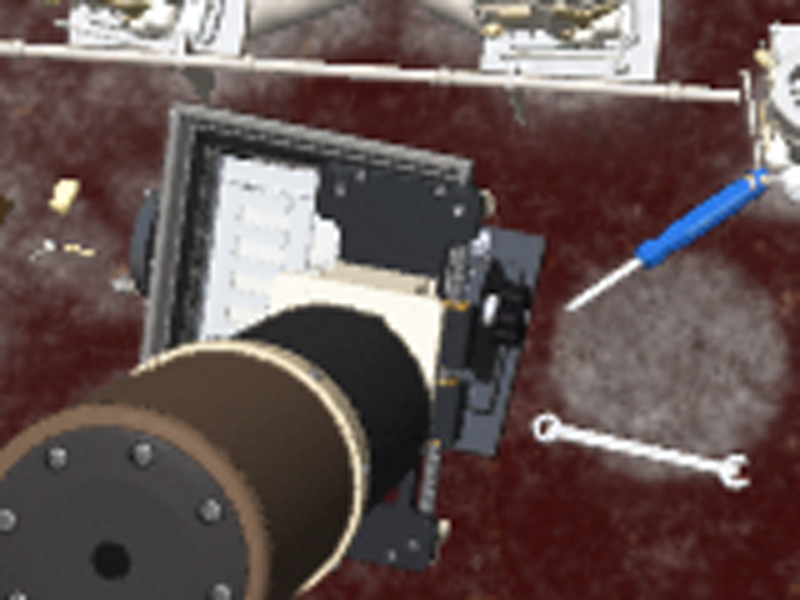

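Emit:
carry_out([
  [0.007,0,-0.017,-0.006,0.007,-0.006],
  [0.007,0,-0.017,-0.006,0.007,-0.006],
  [0.007,-0.001,-0.017,-0.006,0.007,-0.006],
  [0,0,0,0,0,0],
  [0.001,0.008,0,0,0,0],
  [0.001,0.008,0,0,0,0],
  [0,0,0,0,0,0],
])

```text
time_s: 8.35
tcp_pos: [0.5147, 0.1271, 0.1326]
eef_rot: [-157.3, 0.2, -99.3]
contact_force: [0.4, -1.5, -0.9]
gripper_width: 0.0005
```

Run:
```python
from h import *
np.set_printoptions(precision=4,suppress=True)
print(loc()); s=r.get_state(); print(s["contact_force"],s["moment"],s["qd"]);goto([0,-.1,.012])
im=r.capture("wrist"); cv2.imwrite("pics/wrist13.png",im[:,100:540,::-1])
im=r.capture("side"); cv2.imwrite("pics/side13.png",cv2.resize(im[150:250,170:290,::-1],None,fx=6,fy=6,interpolation=cv2.INTER_CUBIC))
```

```text
[ 0.0027 -0.0728  0.0127]
[ 0.3707 -1.4541 -0.8742] [-0.0475  1.1272 -0.1066] [ 0.5827 -0.2673  0.1683 -1.0477 -0.9224  0.7735]
shift [-0.0068 -0.0264 -0.0017] turn [-0.0024  0.0061 -0.0081] rows 0.655482842602208
```

View pics/side13.png

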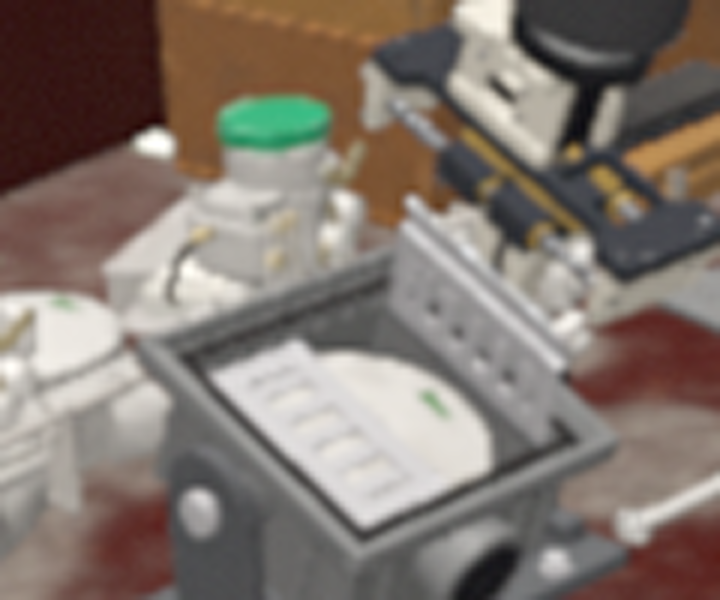

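View pics/wrist13.png

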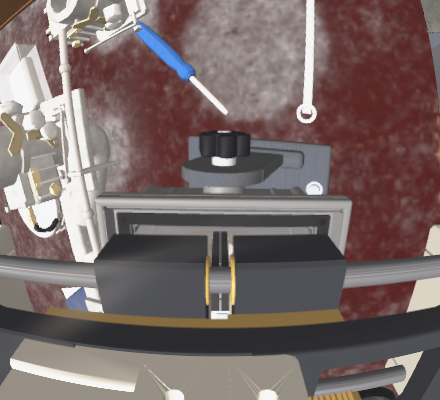

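Emit:
carry_out([
  [0.003,0.0127,-0.004,0,0,0],
  [0.003,0.0105,-0.004,0,0,0],
  [0.004,0.009,-0.007,0,0,0],
  [0.005,0.007,-0.009,0,0,0],
  [0.005,0.004,-0.01,0,0,0],
  [0.002,0,-0.005,0,0,0],
  [0,0,0,0,0,0],
])

```text
time_s: 9.03
tcp_pos: [0.5367, 0.1753, 0.0977]
eef_rot: [-157.0, 0.7, -99.0]
contact_force: [0.1, 0.3, -0.3]
gripper_width: 0.0002
```

Run:
```python
from h import *
np.set_printoptions(precision=4,suppress=True)
print(loc()); s=r.get_state(); print(s["contact_force"],s["moment"],s["qd"])
im=r.capture("side"); cv2.imwrite("pics/side14.png",cv2.resize(im[150:250,170:290,::-1],None,fx=6,fy=6,interpolation=cv2.INTER_CUBIC))
```

```text
[ 0.0019 -0.0217 -0.0246]
[ 0.0695  0.3307 -0.275 ] [ 0.076   1.2273 -0.0407] [ 0.9154 -0.5407  0.6791 -1.5667 -0.841   1.2908]
```

View pics/side14.png

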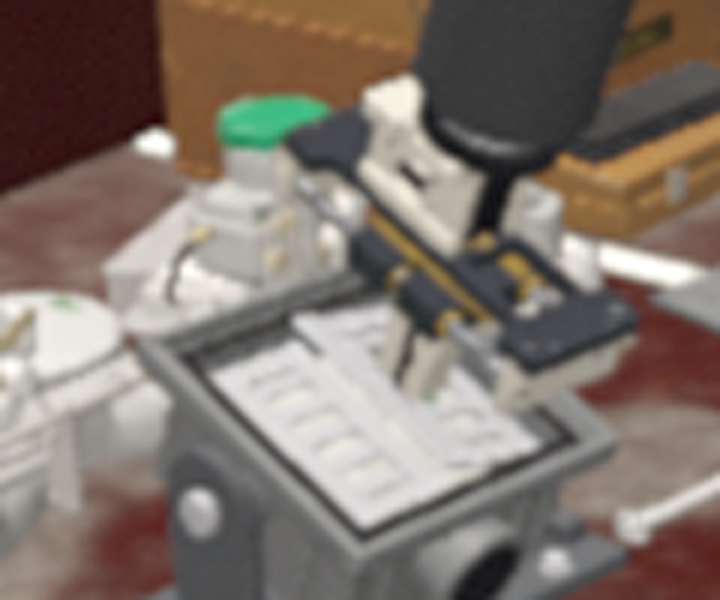

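Emit:
carry_out([
  [0.001,-0.004,-0.003,0,0,0],
  [0.001,-0.002,-0.003,0,0,0],
  [0.001,0,-0.002,0,0,0],
  [0.0005,0,-0.002,0,0,0],
  [0.0005,0,-0.002,0,0,0],
  [0,0,0,0,0,0],
])

```text
time_s: 9.58
tcp_pos: [0.5417, 0.1699, 0.0887]
eef_rot: [-156.8, 1.0, -98.9]
contact_force: [-0.6, 0.4, 0.7]
gripper_width: 0.0005
```

Run:
```python
from h import *
np.set_printoptions(precision=4,suppress=True)
print(loc()); s=r.get_state(); print(s["contact_force"],s["moment"],s["qd"])
```

```text
[ 0.0039 -0.0261 -0.0352]
[-0.5839  0.3614  0.7333] [ 0.1167  1.2948 -0.0161] [-0.268  -0.3621  0.098  -0.5838 -0.3334  0.5806]
```

Emit:
carry_out([
  [0,0,-0.002,0,0,0],
  [0,0,-0.002,0,0,0],
  [0,0,-0.001,0,0,0],
  [0,0,0,0,0,0],
])

```text
time_s: 9.92
tcp_pos: [0.5423, 0.1698, 0.0888]
eef_rot: [-156.3, 1.1, -98.9]
contact_force: [-0.4, -0.5, -0.8]
gripper_width: 0.0003
```

Run:
```python
from h import *
np.set_printoptions(precision=4,suppress=True)
print(loc()); s=r.get_state(); print(s["contact_force"],s["moment"],s["qd"])
```

```text
[ 0.0045 -0.0261 -0.0353]
[-0.4297 -0.4751 -0.826 ] [ 0.1848  1.2996 -0.0063] [ 0.1641 -1.4321 -0.3954  0.2926 -0.4276 -0.0965]
```

Emit:
carry_out([
  [0.001,0,-0.002,0,0,0],
  [0.001,0,-0.003,0,0,0],
  [0.001,0,-0.003,0,0,0],
])

```text
time_s: 10.17
tcp_pos: [0.5458, 0.1703, 0.0885]
eef_rot: [-155.9, 1.4, -98.9]
contact_force: [-86.1, -8.0, 54.4]
gripper_width: 0.0004
```

Run:
```python
from h import *
np.set_printoptions(precision=4,suppress=True)
print(loc()); s=r.get_state(); print(s["contact_force"],s["moment"],s["qd"])
im=r.capture("side"); cv2.imwrite("pics/side15.png",cv2.resize(im[150:250,170:290,::-1],None,fx=6,fy=6,interpolation=cv2.INTER_CUBIC))
```

```text
[ 0.0075 -0.025  -0.0368]
[-86.072   -8.0179  54.4358] [-3.8001 23.1005 -2.711 ] [-3.1964  0.2589 -0.0592  6.1385  1.7208 -3.5759]
```

View pics/side15.png

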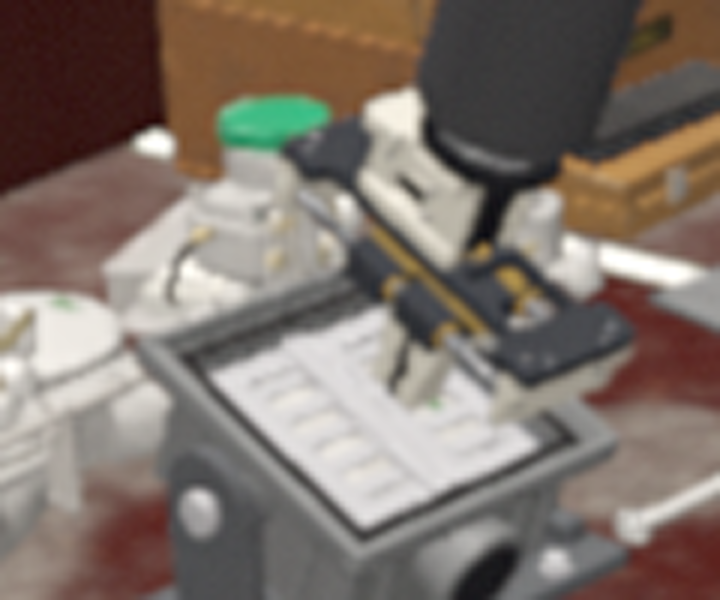

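Emit:
carry_out([
  [-0.007,0,0.005,-0.01,0,0],
  [-0.01,0.002,0.02,-0.01,0,0],
  [-0.013,0.008,0.033,-0.01,0.01,0],
  [-0.013,0.008,0.034,-0.01,0.01,0],
  [-0.013,0.008,0.034,0,0,0],
  [-0.013,0.008,0.034,0,0,0],
  [-0.013,0.008,0.034,0,0,0],
  [-0.01,0.006,0.03,0,0,0],
  [0,0,0,0,0,0],
])

```text
time_s: 10.97
tcp_pos: [0.4443, 0.2157, 0.3189]
eef_rot: [-157.3, -1.3, -99.0]
contact_force: [0.8, 0.5, -0.6]
gripper_width: 0.0005
```

Run:
```python
from h import *
np.set_printoptions(precision=4,suppress=True)
print(loc()); s=r.get_state(); print(s["contact_force"],s["moment"],s["qd"])
np.savez("pics/w16.npz",p=s["tcp_pos"],e=s["eef_rot"])
im=r.capture("wrist"); cv2.imwrite("pics/wrist16a.png",cv2.resize(im[0:240,180:450,::-1],None,fx=2.5,fy=2.5,interpolation=cv2.INTER_CUBIC))
im=r.capture("side"); cv2.imwrite("pics/side16.png",cv2.resize(im[150:260,170:290,::-1],None,fx=5,fy=5,interpolation=cv2.INTER_CUBIC))
```

```text
[-0.0045  0.0025  0.2171]
[ 0.7593  0.5189 -0.6456] [0.563  1.0165 0.0945] [ 0.0697  0.5056 -3.6018 -0.9916  3.4489 -0.6427]
```

View pics/wrist16a.png

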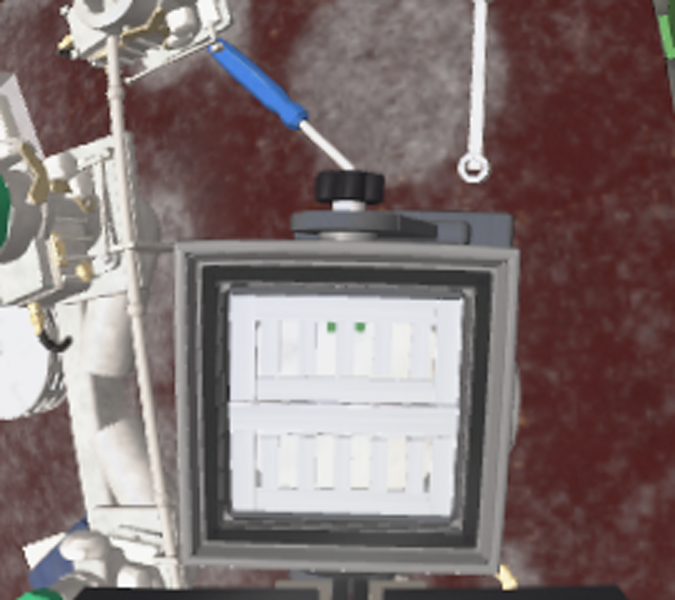

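View pics/side16.png

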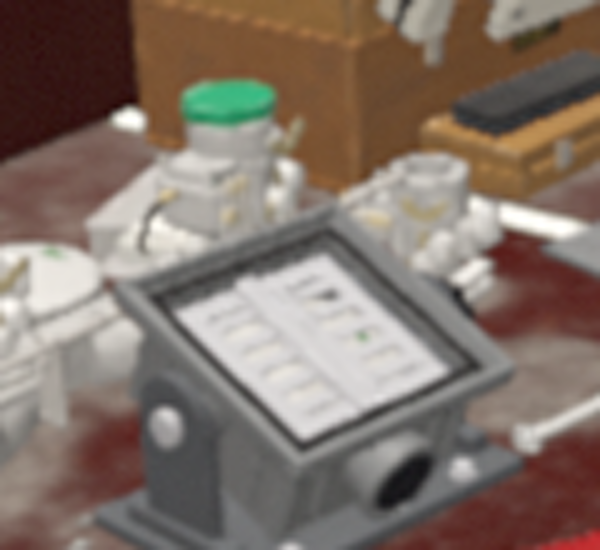

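Run:
```python
import fit
from fit import *
d=np.load("pics/w16.npz"); fit.ps=(d["p"],Ro.from_euler("xyz",d["e"],degrees=True).as_matrix())
fit.uvw=np.array([[177,242],[519,250],[500,573],[180,565]])/2.5+[180,0]
o=least_squares(res,[.527,.192,-.16,.35],args=(1,0)); print(o.x,o.fun[:8])
m=r.camera_model("wrist");M=np.array(m["mount"]); ps=fit.ps
rays=np.array([ray("wrist",u,ps)[1] for u in fit.uvw]); cam=(rays@ps[1])@M[:3,:3]; n=cam[:,:2]/cam[:,2:]
ok,rv,tv=cv2.solvePnP(L,n,np.eye(3),None)
Rc=cv2.Rodrigues(rv)[0]; Rw=ps[1]@M[:3,:3]@Rc; Sw=ps[0]+ps[1]@(M[:3,:3]@tv.ravel()+M[:3,3])
print("pnp S",Sw,"tilt",np.arccos(Rw[2,2]),"yaw",np.degrees(np.arctan2(Rw[1,0],Rw[0,0])), Rw)
```

```text
[ 0.5287  0.1987 -0.1758  0.3987] [-1.1513 -0.7711  0.9417 -0.5274 -0.4852  0.6252  0.2912  0.8441]
pnp S [0.5304 0.1988 0.1156] tilt 0.3941582248336104 yaw -10.046247546172618 [[ 0.9096  0.1632 -0.3822]
 [-0.1611  0.9862  0.0377]
 [ 0.3831  0.0273  0.9233]]
```

```bash
cat >> h.py <<'E'
def RC(yaw): return toolR(-np.array([np.cos(yaw),np.sin(yaw),0]),np.array([0,0,-1.]))
E
python3 - <<'E'
from h import *
np.set_printoptions(precision=4,suppress=True)
Rt=RC(np.radians(-13.2)); d,w,n=delta(np.array([.548,-.262,.23]),Rt); print(d,w,n,d/18,w/18)
E
```

```text
[ 0.1042 -0.4757 -0.0836] [ 0.3824  0.2204 -1.6247] 13.472347450250165 [ 0.0058 -0.0264 -0.0046] [ 0.0212  0.0122 -0.0903]
```

Emit:
carry_out([
  [0.006,-0.015,-0.005,0.021,0.012,-0.09],
  [0.006,-0.026,-0.005,0.021,0.012,-0.09],
  [0.006,-0.028,-0.005,0.021,0.012,-0.09],
  [0.006,-0.028,-0.005,0.021,0.012,-0.09],
  [0.006,-0.028,-0.005,0.021,0.012,-0.09],
  [0.006,-0.028,-0.005,0.021,0.012,-0.09],
  [0.006,-0.028,-0.005,0.021,0.012,-0.09],
  [0.006,-0.028,-0.005,0.021,0.012,-0.09],
  [0.006,-0.028,-0.005,0.021,0.012,-0.09],
  [0.006,-0.028,-0.005,0.021,0.012,-0.09],
  [0.006,-0.028,-0.005,0.021,0.012,-0.09],
  [0.006,-0.028,-0.005,0.021,0.012,-0.09],
], fingers=-1)

```text
time_s: 12.07
tcp_pos: [0.5117, -0.1281, 0.2344]
eef_rot: [-173.0, 2.5, -164.6]
contact_force: [1.2, 0.8, 0.9]
gripper_width: 0.0751
```

Run:
```python
from h import *
np.set_printoptions(precision=4,suppress=True)
s=r.get_state();print(s["joints"],s["qd"],s["gripper_width"])
Rt=RC(np.radians(-13.2)); d,w,n=delta(np.array([.548,-.262,.23]),Rt); print(d,w,n,d/8,w/8)
```

```text
[ 12.8447   1.5553 -22.2683   7.6918 -63.5944 -90.8521] [-58.8266  28.0565  27.234  -18.6396  -5.0079   0.9616] 0.07514755606288603
[ 0.0363 -0.1339 -0.0044] [ 0.1226  0.046  -0.4961] 4.1055285647242155 [ 0.0045 -0.0167 -0.0005] [ 0.0153  0.0057 -0.062 ]
```

Emit:
carry_out([
  [0.006,-0.026,0,0.02,0.008,-0.09],
  [0.006,-0.026,0,0.02,0.008,-0.09],
  [0.006,-0.022,0,0.02,0.008,-0.09],
  [0.005,-0.015,0,0.02,0.008,-0.08],
  [0.003,-0.008,0,0.015,0.006,-0.05],
  [0,0,0,0,0,0],
  [0,0,0,0,0,0],
])

```text
time_s: 12.65
tcp_pos: [0.5306, -0.2437, 0.2164]
eef_rot: [-178.6, -1.1, 169.7]
contact_force: [-0.4, 0.2, -0.4]
gripper_width: 0.0875
```

Run:
```python
from h import *
np.set_printoptions(precision=4,suppress=True)
s=r.get_state();print(s["joints"],s["qd"],s["gripper_width"],s["tcp_pos"],s["eef_rot"])
np.savez("pics/w17.npz",p=s["tcp_pos"],e=s["eef_rot"])
im=r.capture("wrist"); cv2.imwrite("pics/wrist17.png",im[:,:,::-1])
im=r.capture("side"); cv2.imwrite("pics/side17.png",cv2.resize(im[120:240,230:380,::-1],None,fx=5,fy=5,interpolation=cv2.INTER_CUBIC))
Rt=RC(np.radians(-13.2)); d,w,n=delta(np.array([.548,-.262,.23]),Rt); print(d,w,n)
```

```text
[ -4.5815  11.9018  -9.5963   1.3262 -69.7375 -96.1745] [-2.2151  2.3586 -0.2497 -0.0735  0.1723 -0.7503] 0.0875202984905715 [ 0.5306 -0.2437  0.2164] [-178.6395   -1.1006  169.7036]
[ 0.0175 -0.0194  0.0131] [ 0.0194 -0.0231 -0.0532] 0.700617127972967
```

View pics/wrist17.png

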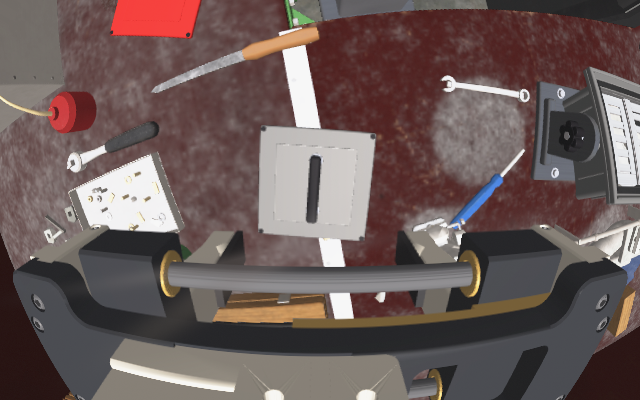

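View pics/side17.png

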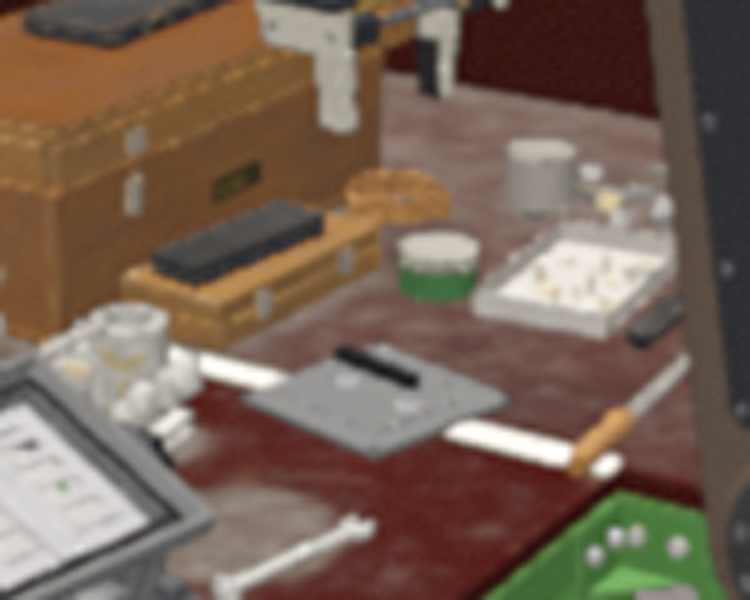

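Run:
```python
from h import *
np.set_printoptions(precision=4,suppress=True)
d=np.load("pics/w17.npz"); ps=(d["p"],Ro.from_euler("xyz",d["e"],degrees=True).as_matrix())
for dd in(0,.019,.026,.04,.066):
  print(dd,[proj("wrist",ps[0]+ps[1]@np.array([x,y,-dd]),ps)[0].round(0) for x in(.0095,-.0095) for y in(-.044,.044)])
uv=[(261,127),(376,134),(362,240),(258,231)]
c=np.array([onz("wrist",u,.008,ps) for u in uv]); print(c,c.mean(0))
print([np.linalg.norm(c[i]-c[(i+1)%4]) for i in range(4)])
b=np.array([onz("wrist",u,.038,ps) for u in[(316,156),(312,222)]]);print("bar",b,b.mean(0),np.linalg.norm(b[0]-b[1]),np.degrees(np.arctan2(*(b[1]-b[0])[1::-1])))
e=c[3]-c[0];print(np.degrees(np.arctan2(e[1],e[0]))); e=c[2]-c[1];print(np.degrees(np.arctan2(e[1],e[0])))
im=cv2.imread("pics/wrist17.png"); cv2.imwrite("pics/wrist17a.png",cv2.resize(im[100:330,180:460],None,fx=2.8,fy=2.6,interpolation=cv2.INTER_CUBIC))
```

```text
0 [array([250., 215.]), array([385., 215.]), array([252., 241.]), array([383., 242.])]
0.019 [array([244., 226.]), array([392., 226.]), array([246., 254.]), array([389., 254.])]
0.026 [array([241., 231.]), array([394., 231.]), array([244., 260.]), array([391., 260.])]
0.04 [array([235., 241.]), array([400., 241.]), array([238., 271.]), array([396., 272.])]
0.066 [array([221., 264.]), array([413., 264.]), array([226., 298.]), array([408., 298.])]
[[ 0.4611 -0.3118  0.008 ]
 [ 0.4963 -0.1677  0.008 ]
 [ 0.6381 -0.2066  0.008 ]
 [ 0.6004 -0.348   0.008 ]] [ 0.549  -0.2585  0.008 ]
[np.float64(0.14833676552701458), np.float64(0.1470339934855924), np.float64(0.1462353012044635), np.float64(0.14396717613215068)]
bar [[ 0.5076 -0.2469  0.038 ]
 [ 0.5888 -0.267   0.038 ]] [ 0.5482 -0.2569  0.038 ] 0.0837340322994466 -13.879838078881575
-14.558474241132558
-15.372179354558488
```

View pics/wrist17a.png

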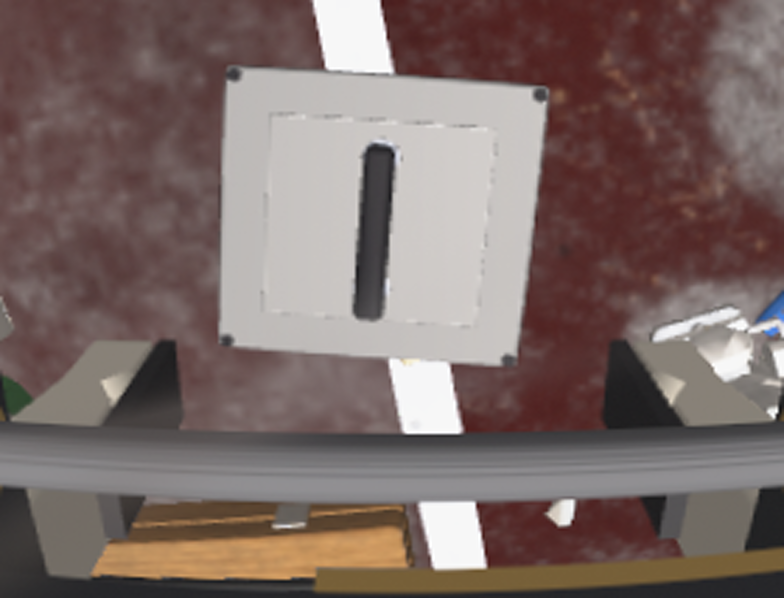

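Run:
```python
from h import *
np.set_printoptions(precision=4,suppress=True)
Rt=RC(np.radians(-14)); d,w,n=delta(np.array([.5485,-.2585,.05]),Rt); print(d,w,n,d/8,w/8)
```

```text
[ 0.018  -0.0159 -0.1669] [ 0.0192 -0.0232 -0.0671] 4.04484496077653 [ 0.0022 -0.002  -0.0209] [ 0.0024 -0.0029 -0.0084]
```

Emit:
carry_out([
  [0.006,-0.006,-0.015,0.005,-0.006,-0.017],
  [0.006,-0.005,-0.025,0.005,-0.006,-0.017],
  [0.005,-0.004,-0.03,0.005,-0.006,-0.017],
  [0.001,-0.001,-0.03,0.004,-0.005,-0.016],
  [0,0,-0.03,0,0,0],
  [0,0,-0.022,0,0,0],
  [0,0,-0.01,0,0,0],
  [0,0,0,0,0,0],
])

```text
time_s: 13.42
tcp_pos: [0.5478, -0.2529, 0.0521]
eef_rot: [-179.9, 0.6, 166.8]
contact_force: [-0.1, 0.9, 0.4]
gripper_width: 0.0878
```

Run:
```python
from h import *
np.set_printoptions(precision=4,suppress=True)
s=r.get_state();print(s["qd"],s["contact_force"],s["gripper_width"],s["tcp_pos"],s["eef_rot"])
ps=pose(s);np.savez("pics/w18.npz",p=s["tcp_pos"],e=s["eef_rot"])
im=r.capture("wrist"); cv2.imwrite("pics/wrist18.png",im[:,100:540,::-1])
im=r.capture("side"); cv2.imwrite("pics/side18.png",cv2.resize(im[140:240,240:360,::-1],None,fx=6,fy=6,interpolation=cv2.INTER_CUBIC))
Rt=RC(np.radians(-14)); d,w,n=delta(np.array([.5485,-.2585,.05]),Rt); print(d,w,n)
```

```text
[ 1.1849 -0.5397 -1.0677  0.3734 -0.2614  0.1339] [-0.1068  0.8841  0.4299] 0.08781326308442813 [ 0.5478 -0.2529  0.0521] [-179.8633    0.5802  166.8288]
[-0.0008 -0.0051 -0.0046] [ 0.0054  0.0122 -0.0144] 0.16519442188119268
```

View pics/wrist18.png

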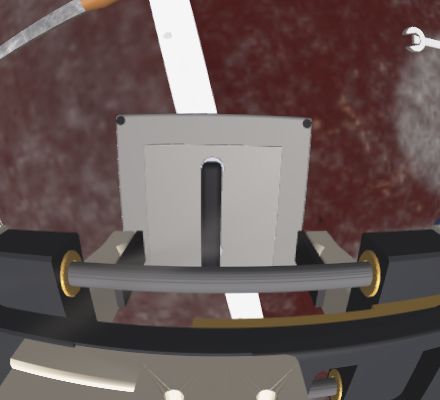

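View pics/side18.png

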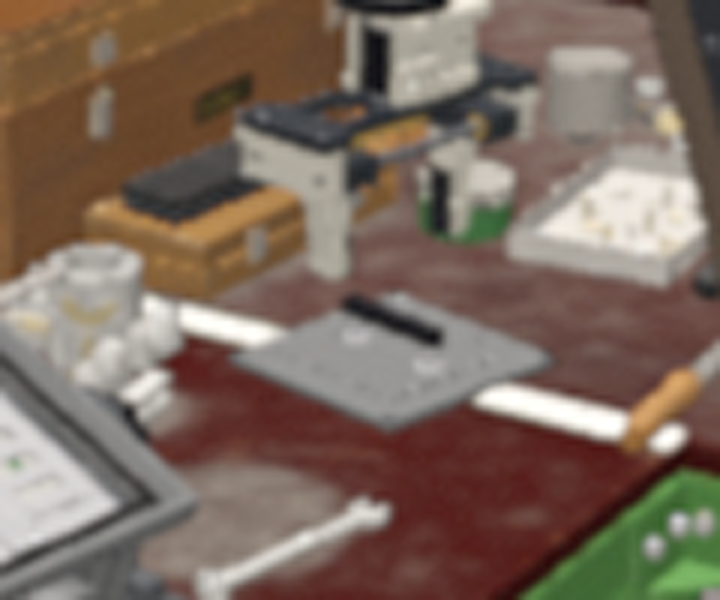

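Emit:
carry_out([
  [0,-0.004,-0.015,0,0.005,0],
  [0,-0.002,-0.02,0,0.005,0],
  [0,0,-0.013,0,0,0],
  [0,0,-0.006,0,0,0],
  [0,0,-0.004,0,0,0],
  [0,0,0,0,0,0],
])

```text
time_s: 14.02
tcp_pos: [0.556, -0.2593, 0.003]
eef_rot: [-179.7, 1.1, 167.2]
contact_force: [0.4, -0.6, -0.1]
gripper_width: 0.0879
```

Run:
```python
from h import *
np.set_printoptions(precision=4,suppress=True)
s=r.get_state();print(s["qd"],s["contact_force"],s["gripper_width"],s["tcp_pos"],s["eef_rot"])
im=r.capture("wrist"); cv2.imwrite("pics/wrist19.png",im[:,100:540,::-1])
im=r.capture("side"); cv2.imwrite("pics/side19.png",cv2.resize(im[140:240,240:360,::-1],None,fx=6,fy=6,interpolation=cv2.INTER_CUBIC))
```

```text
[ 0.1173 -0.8994  0.7809  0.4017 -0.7455 -0.0101] [ 0.4182 -0.6192 -0.0698] 0.0879198148294756 [ 0.556  -0.2593  0.003 ] [-179.6957    1.0669  167.2188]
```

View pics/wrist19.png

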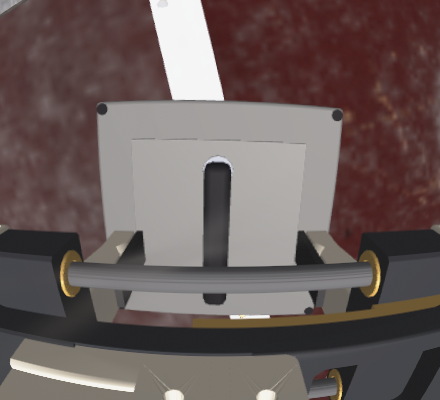

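View pics/side19.png

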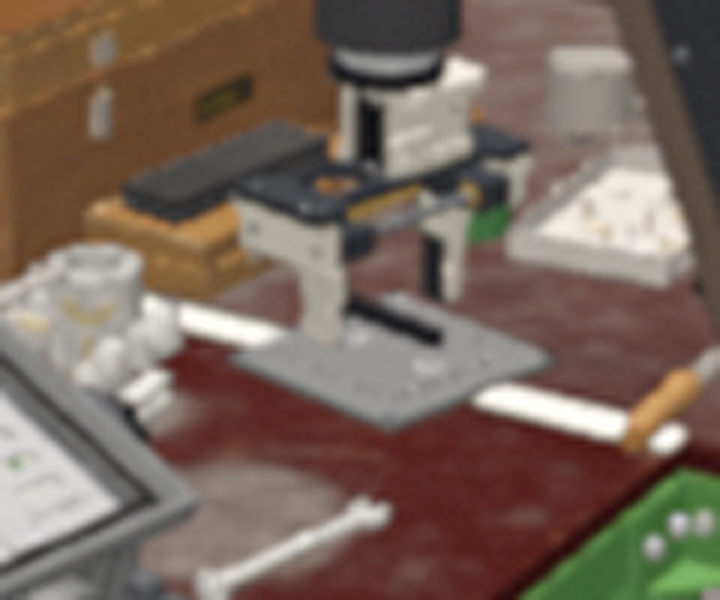

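Emit:
carry_out([
  [-0.004,-0.001,-0.004,0,0,0],
  [-0.003,-0.001,-0.004,0,0,0],
  [0,0,-0.003,0,0,0],
  [0,0,-0.002,0,0,0],
  [0,0,0,0,0,0],
])

```text
time_s: 14.53
tcp_pos: [0.5503, -0.262, -0.0075]
eef_rot: [-179.7, 1.4, 167.2]
contact_force: [0.0, 0.6, 0.8]
gripper_width: 0.088
```

Run:
```python
from h import *
np.set_printoptions(precision=4,suppress=True)
s=r.get_state();print(s["qd"],s["contact_force"],s["gripper_width"],s["tcp_pos"],s["eef_rot"])
```

```text
[-0.1174 -0.2348  0.1422  0.0236  0.0576  0.0452] [0.0483 0.5997 0.8021] 0.0879657649329304 [ 0.5503 -0.262  -0.0075] [-179.7059    1.3991  167.2374]
```

Emit:
carry_out([
  [0,0,-0.002,0,-0.008,0],
  [0,0,-0.002,0,-0.008,0],
  [0,0,-0.002,0,0,0],
  [0,0,-0.002,0,0,0],
])

```text
time_s: 14.87
tcp_pos: [0.5507, -0.2621, -0.0159]
eef_rot: [-179.9, 2.4, 167.2]
contact_force: [-0.3, 0.3, 0.3]
gripper_width: 0.0877
```

Run:
```python
from h import *
np.set_printoptions(precision=4,suppress=True)
s=r.get_state();print(s["qd"],s["contact_force"],s["gripper_width"],s["tcp_pos"],s["eef_rot"])
```

```text
[-0.0974  1.8315 -1.5495 -0.0942  3.6187  0.0262] [-0.3445  0.2682  0.2736] 0.08765003101282642 [ 0.5507 -0.2621 -0.0159] [-179.9304    2.4316  167.2287]
```

Emit:
carry_out([
  [0,0,0,0,0.015,0],
  [0,0,-0.001,0,0.015,0],
  [0,0,-0.002,0,0.01,0],
  [0,0,-0.002,0,0,0],
  [0,0,-0.001,0,0,0],
])

```text
time_s: 15.28
tcp_pos: [0.5501, -0.2622, -0.0185]
eef_rot: [-179.3, -0.2, 167.4]
contact_force: [-4.3, 1.0, 7.5]
gripper_width: 0.0875
```

Run:
```python
from h import *
np.set_printoptions(precision=4,suppress=True)
s=r.get_state();print(s["qd"],s["contact_force"],s["gripper_width"],s["tcp_pos"],s["eef_rot"])
```

```text
[ 0.2032  0.4442  0.8121  0.5961 -1.5451  0.0341] [-4.2588  1.0348  7.5195] 0.08745424128067705 [ 0.5501 -0.2622 -0.0185] [-179.2725   -0.2016  167.4023]
```

Emit:
carry_out([
  [0,0,0.006,0,0,0],
  [0,0,0.007,0,0,0],
  [-0.001,0,0.004,0,0,0],
  [0,0,0,0,0,0],
])

```text
time_s: 15.62
tcp_pos: [0.5503, -0.2622, 0.0002]
eef_rot: [-179.2, -0.2, 167.4]
contact_force: [0.9, 0.7, 0.4]
gripper_width: 0.0878
```

Run:
```python
from h import *
np.set_printoptions(precision=4,suppress=True)
s=r.get_state();print(s["qd"],s["contact_force"],s["gripper_width"],s["tcp_pos"],s["eef_rot"])
im=r.capture("wrist"); cv2.imwrite("pics/wrist20.png",im[:,100:540,::-1])
```

```text
[ 0.1052  0.3631  0.5229  0.078   0.0603 -0.126 ] [0.8901 0.6888 0.3796] 0.08782119182874806 [ 0.5503 -0.2622  0.0002] [-179.2384   -0.2481  167.4465]
```

View pics/wrist20.png

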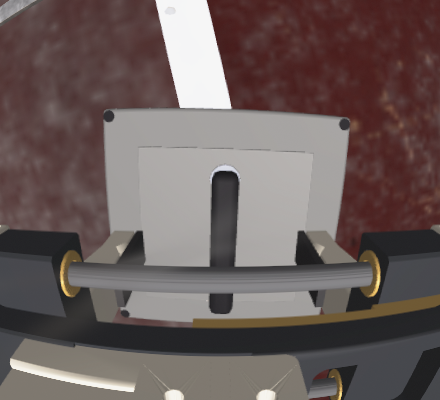

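Emit:
carry_out([
  [0,0,-0.002,0,0,0],
  [0,0,0,0,0,0],
])

```text
time_s: 15.83
tcp_pos: [0.5503, -0.2622, -0.0024]
eef_rot: [-179.2, -0.2, 167.4]
contact_force: [0.4, -0.4, -0.8]
gripper_width: 0.0875
```

Emit:
carry_out([
  [0,0,0,0,0,0],
  [0,0,0,0,0,0],
  [0,0,0,0,0,0],
  [0,0,0,0,0,0],
  [0,0,0,0,0,0],
  [0,0,0,0,0,0],
  [0,0,0,0,0,0],
  [0,0,0,0,0,0],
], fingers=1, force=60)

```text
time_s: 16.5
tcp_pos: [0.5493, -0.2621, -0.004]
eef_rot: [-179.2, -0.4, 167.4]
contact_force: [0.5, 0.5, 0.3]
gripper_width: 0.0401
```

Run:
```python
from h import *
np.set_printoptions(precision=4,suppress=True)
s=r.get_state();print(s["qd"],s["contact_force"],s["gripper_width"],s["tcp_pos"],s["eef_rot"])
```

```text
[-0.0291  0.0503  0.0068 -0.0383 -0.017   0.0404] [0.4503 0.4592 0.2652] 0.04011392451960889 [ 0.5493 -0.2621 -0.004 ] [-179.2393   -0.3936  167.4092]
```

Emit:
carry_out([
  [0,0,0.001,0,0,0],
  [0,0,0.001,0,0,0],
  [0,0,0.0005,0,0,0],
  [0,0,0,0,0,0],
  [0,0,0,0,0,0],
  [0,0,0,0,0,0],
  [0,0,0,0,0,0],
  [0,0,0,0,0,0],
])

```text
time_s: 17.17
tcp_pos: [0.5494, -0.262, -0.0012]
eef_rot: [-179.2, -0.4, 167.4]
contact_force: [0.6, -0.3, -0.9]
gripper_width: 0.0133
```

Run:
```python
from h import *
np.set_printoptions(precision=4,suppress=True)
s=r.get_state();print(s["qd"],s["contact_force"],s["gripper_width"],s["tcp_pos"],s["eef_rot"])
im=r.capture("wrist"); cv2.imwrite("pics/wrist21.png",im[:,100:540,::-1])
im=r.capture("side"); cv2.imwrite("pics/side21.png",cv2.resize(im[140:240,240:360,::-1],None,fx=6,fy=6,interpolation=cv2.INTER_CUBIC))
```

```text
[ 0.049  -0.0594  0.038   0.1599 -0.0157  0.0087] [ 0.6184 -0.2831 -0.9319] 0.013263143740121709 [ 0.5494 -0.262  -0.0012] [-179.2476   -0.3848  167.4126]
```

View pics/wrist21.png

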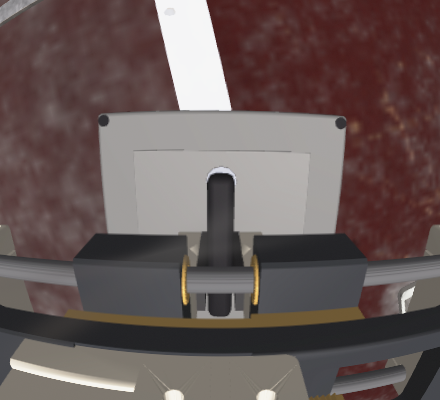

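View pics/side21.png

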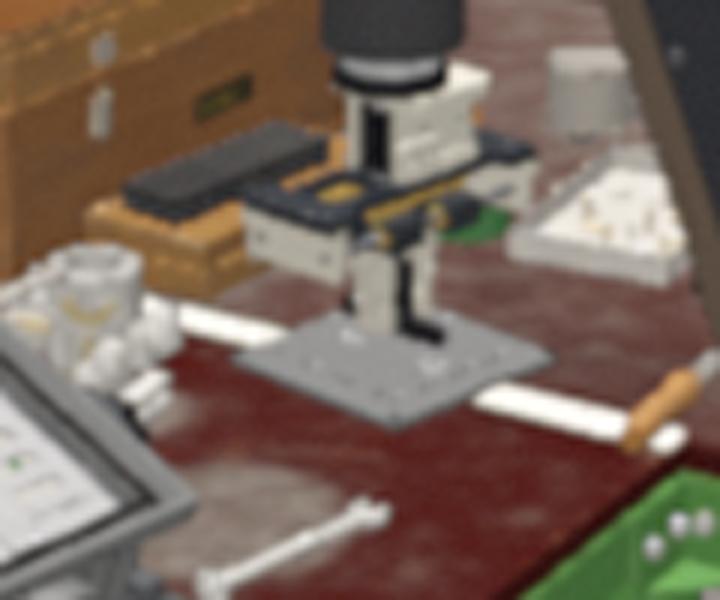

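Run:
```python
from h import *
np.set_printoptions(precision=4,suppress=True)
ps=pose(); np.savez("grasp.npz",p=ps[0],R=ps[1])
b=np.array([onz("wrist",u,.038,ps) for u in[(321,170),(319,316)]]);print("bar",b,b.mean(0),np.linalg.norm(b[0]-b[1]))
print("in tool",(b-ps[0])@ps[1])
c=np.array([onz("wrist",u,.008,ps) for u in[(203,120),(441,122)]]);print(c, np.linalg.norm(c[0]-c[1]));print("corners tool",(c-ps[0])@ps[1])
```

```text
bar [[ 0.504  -0.2494  0.038 ]
 [ 0.5891 -0.2694  0.038 ]] [ 0.5466 -0.2594  0.038 ] 0.0874445979630363
in tool [[ 0.0473  0.0019 -0.0389]
 [-0.0401  0.0009 -0.0395]]
[[ 0.464  -0.3131  0.008 ]
 [ 0.4959 -0.1746  0.008 ]] 0.14214529037168352
corners tool [[ 0.0723 -0.0686 -0.0078]
 [ 0.0714  0.0735 -0.0097]]
```

Run:
```python
from h import *
np.set_printoptions(precision=5,suppress=True)
m=r.camera_model("wrist"); print(m)
ps=pose()
print(ps[1], proj("wrist",ps[0]+ps[1]@np.array([.0095,0,-.026]),ps),proj("wrist",ps[0]+ps[1]@np.array([.0095,.044,-.026]),ps),proj("wrist",ps[0]+ps[1]@np.array([.0095,-.044,-.026]),ps))
```

```text
{'fov_y': 65.70646984690485, 'cx': 319.75628527702673, 'cy': 195.56702482584208, 'mount': array([[ 0.00041, -0.95844, -0.2853 ,  0.07824],
       [ 1.     ,  0.00022,  0.00071,  0.0012 ],
       [-0.00062, -0.2853 ,  0.95844, -0.18639],
       [ 0.     ,  0.     ,  0.     ,  1.     ]])}
[[-0.97593  0.21788 -0.00933]
 [ 0.21797  0.97589 -0.01134]
 [ 0.00663 -0.0131  -0.99989]] [[317.3934  231.36631]] [[394.18505 230.68717]] [[240.85775 230.58105]]
```

```bash
for i in 1 2 3; do python3 - <<'E'
from plant import r
for k in range(3):
    m=r.camera_model("wrist"); print(m["mount"][:3,3],end=' ')
    print(r.camera_model("top")["t"],r.camera_model("side")["t"])
E
done
```

```text
[ 0.07824028  0.00120057 -0.1863865 ] [-0.11017227  0.43208157  1.14828159] [0.31510867 0.21994678 1.52382915]
[ 0.07824028  0.00120057 -0.1863865 ] [-0.11017227  0.43208157  1.14828159] [0.31510867 0.21994678 1.52382915]
[ 0.07824028  0.00120057 -0.1863865 ] [-0.11017227  0.43208157  1.14828159] [0.31510867 0.21994678 1.52382915]
[ 0.07824028  0.00120057 -0.1863865 ] [-0.11017227  0.43208157  1.14828159] [0.31510867 0.21994678 1.52382915]
[ 0.07824028  0.00120057 -0.1863865 ] [-0.11017227  0.43208157  1.14828159] [0.31510867 0.21994678 1.52382915]
[ 0.07824028  0.00120057 -0.1863865 ] [-0.11017227  0.43208157  1.14828159] [0.31510867 0.21994678 1.52382915]
[ 0.07824028  0.00120057 -0.1863865 ] [-0.11017227  0.43208157  1.14828159] [0.31510867 0.21994678 1.52382915]
[ 0.07824028  0.00120057 -0.1863865 ] [-0.11017227  0.43208157  1.14828159] [0.31510867 0.21994678 1.52382915]
[ 0.07824028  0.00120057 -0.1863865 ] [-0.11017227  0.43208157  1.14828159] [0.31510867 0.21994678 1.52382915]
```

```bash
cat >> h.py <<'E'
YAW,TILT=-.172,.395
S=np.array([.529,.1985,.092+.03*np.cos(TILT)]); SR=seatR(YAW,TILT)
try:
    _g=np.load("grasp.npz"); GR=_g["R"]; yc=np.arctan2(-GR[1,0],-GR[0,0]); RCT=Ro.from_euler("z",yc).as_matrix().T@GR   # tool in cover frame
    RP=SR@RCT   # tool orientation when the cover is parallel to the seat
except Exception as e: print(e)
E
python3 - <<'E'
from h import *
np.set_printoptions(precision=4,suppress=True)
print(np.degrees(yc)); P=S+SR@[0,0,.13]; d,w,n=delta(P,RP); print(P,d,w,n)
E
```

```text
-12.590388912141732
[0.4797 0.2071 0.2397] [-0.0697  0.4691  0.2409] [-0.0769 -0.3875  0.0471] 12.754809966438863
```

Emit:
carry_out([
  [0,0,0.004,0,0,0],
  [0,0,0.01,0,0,0],
  [0,0,0.02,0,0,0],
  [0,0,0.03,0,0,0],
  [0,0,0.035,0,0,0],
  [0,0,0.035,0,0,0],
  [0,0,0.035,0,0,0],
  [0,0.005,0.02,0,0,0],
  [0,0,0.005,0,0,0],
])

```text
time_s: 18.02
tcp_pos: [0.541, -0.2555, 0.2011]
eef_rot: [-179.3, -1.1, 167.3]
contact_force: [-0.0, -1.1, -3.0]
gripper_width: 0.0134
```

Run:
```python
from h import *
np.set_printoptions(precision=4,suppress=True)
s=r.get_state();print(s["qd"],s["contact_force"],s["moment"],s["gripper_width"],s["tcp_pos"],s["eef_rot"],s["joints"])
im=r.capture("side"); cv2.imwrite("pics/side22.png",cv2.resize(im[80:240,220:380,::-1],None,fx=4,fy=4,interpolation=cv2.INTER_CUBIC))
P=S+SR@[0,0,.13]; d,w,n=delta(P,RP); print(P,d,w,n)
```

```text
[-0.772  -3.0804  5.4468  0.046  -7.1628  1.0031] [-0.0489 -1.0652 -3.001 ] [ 0.0084 -0.3875 -0.0522] 0.013410255314943633 [ 0.541  -0.2555  0.2011] [-179.2679   -1.1005  167.2747] [ -6.1498  13.9305  -8.6852   0.646  -68.5626 -96.8107]
[0.4797 0.2071 0.2397] [-0.0616  0.4629  0.0386] [-0.0796 -0.3988  0.0492] 11.23738080380551
```

View pics/side22.png

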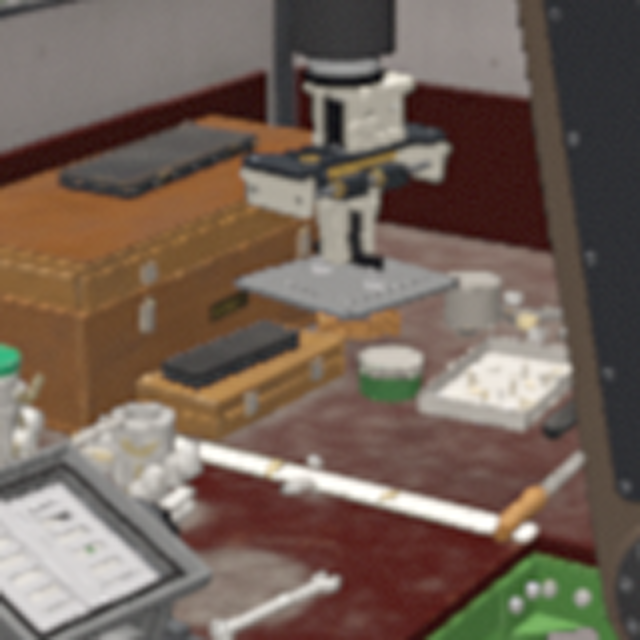

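Emit:
carry_out([
  [0,0.01,0.015,0,0,0],
  [-0.002,0.02,0.015,-0.005,-0.02,0.003],
  [-0.004,0.03,0.012,-0.005,-0.025,0.003],
  [-0.004,0.032,0.008,-0.005,-0.025,0.003],
  [-0.004,0.034,0.004,-0.005,-0.025,0.003],
  [-0.004,0.034,0,-0.005,-0.025,0.003],
  [-0.004,0.034,0,-0.005,-0.025,0.003],
  [-0.004,0.034,0,-0.005,-0.025,0.003],
  [-0.004,0.034,0,-0.005,-0.025,0.003],
  [-0.004,0.034,0,-0.005,-0.025,0.003],
  [-0.004,0.034,0,-0.005,-0.025,0.003],
  [-0.004,0.034,0,-0.005,-0.025,0.003],
])

```text
time_s: 19.07
tcp_pos: [0.4859, 0.1147, 0.2362]
eef_rot: [-179.3, 13.8, 168.5]
contact_force: [1.7, -0.2, -3.7]
gripper_width: 0.0135
```

Run:
```python
from h import *
np.set_printoptions(precision=4,suppress=True)
s=r.get_state();print(s["qd"],s["gripper_width"],s["joints"])
P=S+SR@[0,0,.13]; d,w,n=delta(P,RP); print(P,d,w,n)
```

```text
[ 65.2453  -2.5267 -19.3035  28.1645  10.7678 -79.2317] 0.013489208915398863 [  46.044    -6.0309  -32.9277   14.3726  -56.9777 -154.8027]
[0.4797 0.2071 0.2397] [-0.0062  0.0924  0.0035] [-0.0284 -0.144   0.0276] 2.221291576147369
```

```bash
cat >> h.py <<'E'
RP=SR@Ro.from_euler("z",np.pi/2).as_matrix()@RCT
E
python3 - <<'E'
from h import *
np.set_printoptions(precision=4,suppress=True)
P=S+SR@[0,0,.13]; d,w,n=delta(P,RP); print(P,d,w,n,w/16)
E
```

```text
[0.4797 0.2071 0.2397] [-0.0062  0.0924  0.0035] [-0.5127 -0.0223  1.5184] 12.82596353289693 [-0.032  -0.0014  0.0949]
```

Emit:
carry_out([
  [0,0.02,0.002,-0.03,0,0.08],
  [0,0.018,0.001,-0.034,-0.001,0.1],
  [-0.001,0.014,0.001,-0.034,-0.001,0.1],
  [-0.001,0.01,0.001,-0.034,-0.001,0.1],
  [-0.001,0.006,0.001,-0.034,-0.001,0.1],
  [-0.001,0.004,0.001,-0.034,-0.001,0.1],
  [0,0,0.001,-0.034,-0.001,0.1],
  [0,0,0.001,-0.034,-0.001,0.1],
  [0,0,0.001,-0.034,-0.001,0.1],
  [0,0,0.001,-0.034,-0.001,0.1],
  [0,0,0.001,-0.034,-0.001,0.1],
  [0,0,0,-0.03,0,0.08],
])

```text
time_s: 20.07
tcp_pos: [0.4688, 0.1884, 0.2248]
eef_rot: [-158.4, 2.6, -117.2]
contact_force: [-0.5, 0.7, -3.4]
gripper_width: 0.0138
```

Run:
```python
from h import *
np.set_printoptions(precision=4,suppress=True)
s=r.get_state();print(s["qd"],s["gripper_width"],s["joints"])
P=S+SR@[0,0,.13]; d,w,n=delta(P,RP); print(P,d,w,n)
```

```text
[  4.6276  -2.4227 -11.1316  10.3037   5.6801  47.3033] 0.013811105587591693 [  61.209    -5.6231  -40.7259   26.6866  -54.7852 -104.4532]
[0.4797 0.2071 0.2397] [0.0109 0.0186 0.0149] [-0.0585 -0.0131  0.2994] 2.4437735912817384
```

Emit:
carry_out([
  [0.003,0.005,0.005,-0.015,-0.003,0.07],
  [0.003,0.005,0.004,-0.015,-0.003,0.07],
  [0.003,0.005,0.003,-0.015,-0.003,0.07],
  [0.002,0.004,0.003,-0.01,-0.002,0.05],
  [0,0,0.001,0,0,0.02],
  [0,0,0,0,0,0],
])

```text
time_s: 20.57
tcp_pos: [0.4748, 0.2017, 0.2288]
eef_rot: [-157.2, -1.5, -100.0]
contact_force: [-0.4, 1.0, -3.6]
gripper_width: 0.013
```

Run:
```python
from h import *
np.set_printoptions(precision=4,suppress=True)
s=r.get_state();print(s["qd"],s["gripper_width"],s["joints"])
P=S+SR@[0,0,.13]; d,w,n=delta(P,RP); print(P,d,w,n)
im=r.capture("wrist"); cv2.imwrite("pics/wrist23.png",im[:,:,::-1])
im=r.capture("side"); cv2.imwrite("pics/side23.png",cv2.resize(im[120:260,160:310,::-1],None,fx=5,fy=5,interpolation=cv2.INTER_CUBIC)[:600])
```

```text
[ 0.0822  1.232  -1.0708  0.0602  0.4134 -0.6554] 0.012965578813860918 [ 61.4317  -6.4519 -41.8213  28.3724 -51.9729 -88.278 ]
[0.4797 0.2071 0.2397] [0.0049 0.0054 0.0108] [ 0.0173 -0.0139 -0.0006] 0.3130280102648927
```

View pics/wrist23.png

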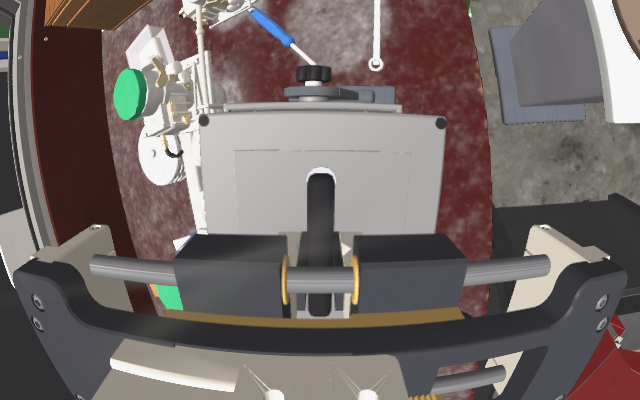

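View pics/side23.png

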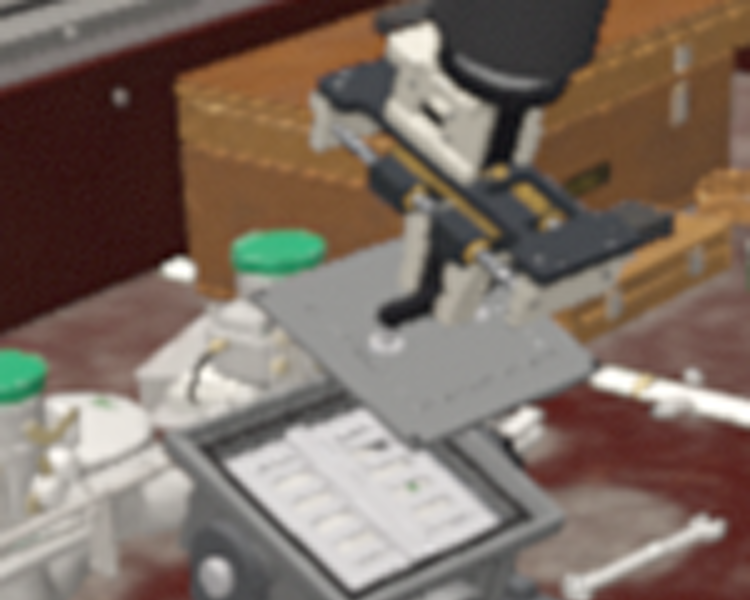

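Run:
```python
from h import *
np.set_printoptions(precision=4,suppress=True)
P=S+SR@[0,0,.04]; d,w,n=delta(P,RP); print(P,d,w,n); print(SR[:,2]*.01)
```

```text
[0.5138 0.2011 0.1566] [ 0.0389 -0.0007 -0.0724] [ 0.017  -0.0136  0.0015] 1.9712980116200134
[-0.0038  0.0007  0.0092]
```

Emit:
carry_out([
  [0.006,0.002,-0.006,0.005,-0.004,0],
  [0.009,0,-0.017,0.005,-0.004,0],
  [0.009,-0.001,-0.018,0.004,-0.003,0],
  [0.009,-0.001,-0.018,0.003,-0.002,0],
  [0.005,0,-0.01,0,0,0],
  [0,0,0,0,0,0],
])

```text
time_s: 21.17
tcp_pos: [0.5129, 0.2014, 0.1546]
eef_rot: [-156.8, -0.3, -100.3]
contact_force: [-0.3, -1.1, -2.8]
gripper_width: 0.0133
```

Run:
```python
from h import *
np.set_printoptions(precision=4,suppress=True)
s=r.get_state();print(s["qd"],s["gripper_width"],s["contact_force"]); print(loc())
P=S+SR@[0,0,.03]; d,w,n=delta(P,RP); print(P,d,w,n)
im=r.capture("wrist"); cv2.imwrite("pics/wrist24.png",im[:,:,::-1])
im=r.capture("side"); cv2.imwrite("pics/side24.png",cv2.resize(im[140:260,160:300,::-1],None,fx=5,fy=5,interpolation=cv2.INTER_CUBIC)[:600])
```

```text
[-0.1549  0.1489 -0.1633 -0.9697 -1.3445  0.3064] 0.013312154818194248 [-0.2996 -1.1205 -2.7931]
[-0.0017  0.0001  0.0385]
[0.5176 0.2005 0.1474] [ 0.0048 -0.001  -0.0072] [-0.0017 -0.0034  0.0053] 0.20874615412745184
```

View pics/wrist24.png

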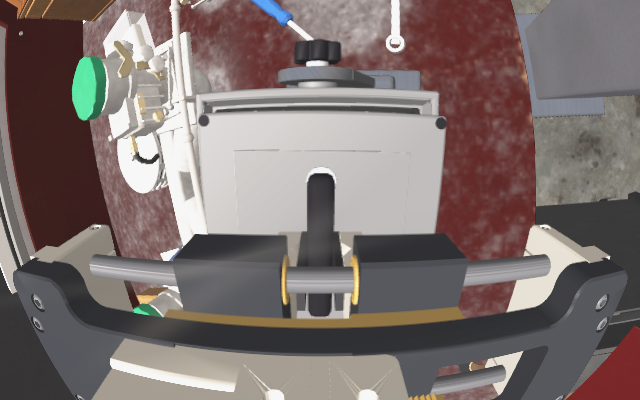

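View pics/side24.png

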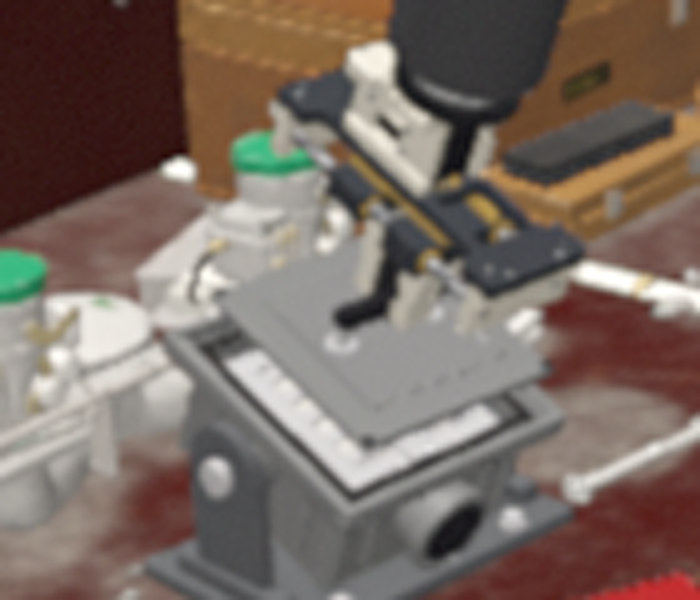

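Run:
```python
from h import *
np.set_printoptions(precision=1,suppress=True)
im=cv2.imread("pics/wrist24.png"); cv2.imwrite("pics/wrist24a.png",cv2.resize(im[75:155,180:460],None,fx=2.8,fy=6,interpolation=cv2.INTER_CUBIC))
ps=pose()
print(r.camera_model("wrist")["mount"][:3,3])
def lp(l): return proj("wrist",S+SR@np.array(l),ps)[0]
print("rim outer",lp([.089,-.089,.008]),lp([-.089,-.089,.008]),"inner",lp([.082,-.082,.008]),lp([-.082,-.082,.008]))
# cover corners top face in tool frame: underside at tool z -.0012
R0=RCT.T
for sx,sy in((1,-1),(-1,-1)):
    pass
C=ps[1]@RCT.T  # cover rotation
for cx,cy in((-.075,.075),(-.075,-.075)):
    off=RCT.T@np.array([cx,cy,.008])  # tool coords relative to cover origin
    t=off+np.array([0,0,-.0012]); print("cover",proj("wrist",ps[0]+ps[1]@t,ps)[0])
```

```text
[ 0.1  0.  -0.2]
rim outer [196.9  93. ] [439.7  91.3] inner [205.7 101.6] [430.7 100.1]
cover [444.5 112.2]
cover [194.3 112.2]
```

View pics/wrist24a.png

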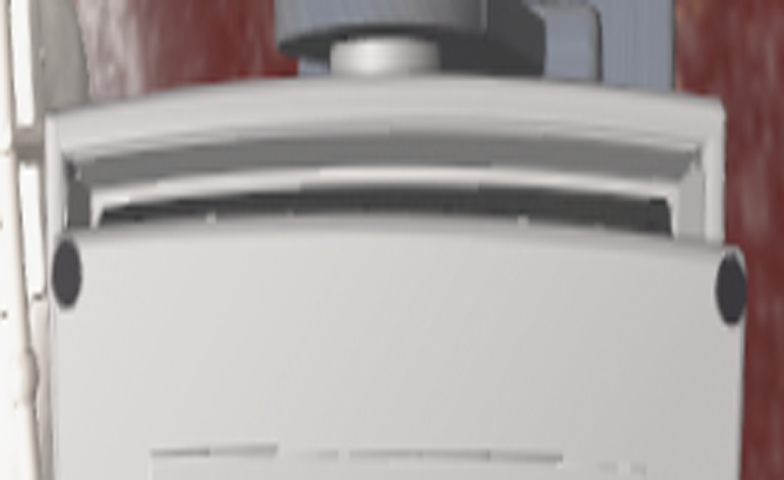

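Emit:
carry_out([
  [0.005,-0.002,-0.007,0,0,0],
  [0.004,-0.001,-0.007,0,0,0.002],
  [0.003,-0.001,-0.006,0,0,0.002],
  [0.001,0,-0.002,0,-0.002,0],
  [0,0,0,0,0,0],
])

```text
time_s: 21.68
tcp_pos: [0.5277, 0.1999, 0.1355]
eef_rot: [-156.5, 0.1, -99.9]
contact_force: [0.1, -0.8, -2.9]
gripper_width: 0.0133
```

Run:
```python
from h import *
np.set_printoptions(precision=4,suppress=True)
s=r.get_state();print(s["qd"],s["gripper_width"],s["contact_force"],s["moment"]); print(loc())
P=S+SR@[.002,-.0015,.008]; d,w,n=delta(P,RP); print(P,d,w,n)
im=r.capture("wrist"); cv2.imwrite("pics/wrist25a.png",cv2.resize(im[65:155,180:460,::-1],None,fx=2.8,fy=6,interpolation=cv2.INTER_CUBIC))
im=r.capture("side"); cv2.imwrite("pics/side25.png",cv2.resize(im[160:260,170:290,::-1],None,fx=6,fy=6,interpolation=cv2.INTER_CUBIC))
```

```text
[-0.5371  0.3037 -0.1159 -0.04    0.145   0.4863] 0.013303295193064463 [ 0.1226 -0.8181 -2.8605] [ 0.3057  1.7455 -0.0252]
[0.0047 0.0012 0.0151]
[0.5275 0.1972 0.1278] [-0.0002 -0.0027 -0.0076] [-0.0068  0.0035 -0.001 ] 0.19350235841134444
```

View pics/wrist25a.png

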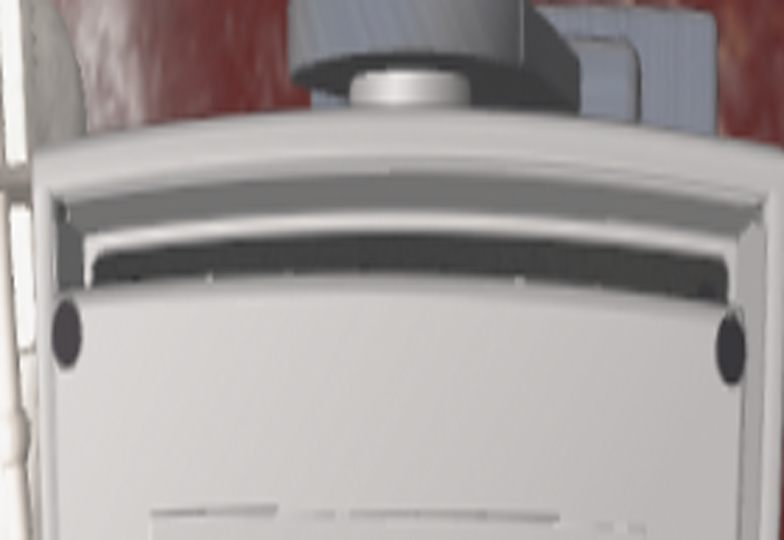

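View pics/side25.png

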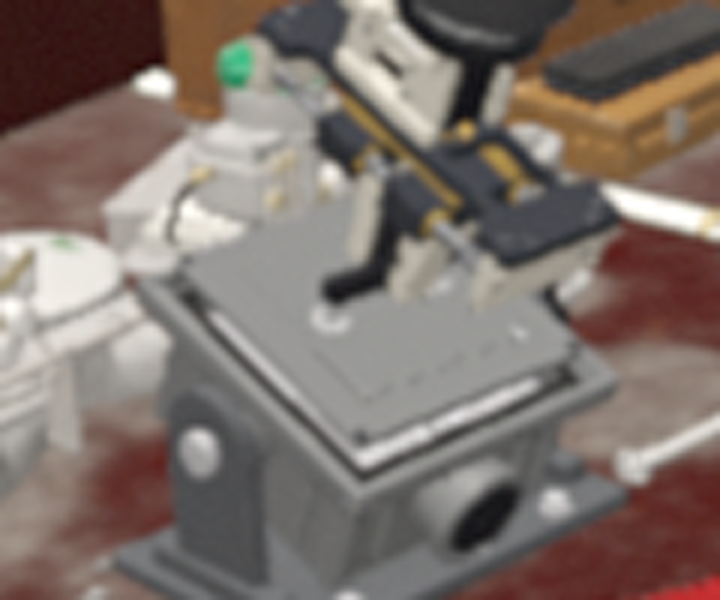

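Run:
```python
from h import *
np.set_printoptions(precision=4,suppress=True)
ps=pose()
def lz(uv,z):
    a,v=ray("wrist",uv,ps); a=SR.T@(a-S);v=SR.T@v; return a+v*(z-a[2])/v[2]
f=lambda x,y:(x/2.8+180,y/6+65)
zt=loc()[2]+.0012+.008
print(zt,"rim outer mid",lz(f(400,110),.008),"cover edge mid",lz(f(400,275),zt),lz(f(400,275),zt-.002))
print("rim inner seat edge", lz(f(400,172),.008),lz(f(400,215),0),lz(f(400,232),0))
print("cover corners",lz(f(52,295),zt),lz(f(746,308),zt))
print("rim L corner",lz(f(35,182),.008))
```

```text
0.024747466683757453 rim outer mid [ 0.0023 -0.0888  0.008 ] cover edge mid [ 0.0022 -0.0718  0.0247] [ 0.0022 -0.0718  0.0227]
rim inner seat edge [ 0.0023 -0.0823  0.008 ] [ 0.0024 -0.0779  0.    ] [ 0.0024 -0.0761  0.    ]
cover corners [ 0.0766 -0.0726  0.0247] [-0.0714 -0.0712  0.0247]
rim L corner [ 0.0877 -0.0852  0.008 ]
```

Run:
```python
from h import *
np.set_printoptions(precision=4,suppress=True)
print(SR@[-.0027,-.0032,-.004], SR@[0,0,-.001],SR)
```

```text
[-0.0015 -0.003  -0.0047] [ 0.0004 -0.0001 -0.0009] [[ 0.9094  0.1712 -0.3791]
 [-0.158   0.9852  0.0659]
 [ 0.3848  0.      0.923 ]]
```

Emit:
carry_out([
  [-0.001,-0.002,-0.002,-0.003,0.002,0.004],
  [-0.001,-0.001,-0.002,-0.003,0.002,0.004],
  [0,0,-0.001,0,0,0],
  [0,0,0,0,0,0],
])

```text
time_s: 22.12
tcp_pos: [0.5256, 0.1972, 0.1315]
eef_rot: [-156.6, -0.3, -99.4]
contact_force: [-0.5, -0.1, -2.9]
gripper_width: 0.0133
```

Run:
```python
from h import *
np.set_printoptions(precision=4,suppress=True)
s=r.get_state();print(s["qd"],s["gripper_width"],s["contact_force"],s["moment"]); print(loc())
P=S+SR@[.002,-.002,.008]; d,w,n=delta(P,RP); print(P,d,w,n)
```

```text
[ 0.0526 -0.3072  0.0401 -0.2415 -0.253   0.5029] 0.013304282079943839 [-0.5237 -0.1174 -2.8958] [ 0.3731  1.641  -0.0295]
[ 0.0017 -0.0018  0.0121]
[0.5274 0.1967 0.1278] [ 0.0018 -0.0005 -0.0036] [-0.0017  0.0004 -0.0101] 0.09779613829845604
```

Emit:
carry_out([
  [0.0006,0,-0.0014,0,0,0],
  [0.0006,0,-0.0014,0,0,0],
  [0.0006,0,-0.0014,0,0,0],
  [0.0006,0,-0.0014,0,0,0],
  [0,0,0,0,0,0],
])

```text
time_s: 22.53
tcp_pos: [0.5283, 0.1978, 0.1257]
eef_rot: [-156.6, -0.2, -99.4]
contact_force: [0.2, 0.2, -3.0]
gripper_width: 0.0134
```

Run:
```python
from h import *
np.set_printoptions(precision=4,suppress=True)
s=r.get_state();print(s["qd"],s["gripper_width"],s["contact_force"],s["moment"]); print(loc())
P=S+SR@[.002,-.002,.008]; d,w,n=delta(P,RP); print(P,d,w,n)
im=r.capture("wrist"); cv2.imwrite("pics/wrist26a.png",cv2.resize(im[65:155,180:460,::-1],None,fx=2.8,fy=6,interpolation=cv2.INTER_CUBIC))
im=r.capture("side"); cv2.imwrite("pics/side26.png",cv2.resize(im[160:260,170:290,::-1],None,fx=6,fy=6,interpolation=cv2.INTER_CUBIC))
```

```text
[-0.0512  0.0193 -0.0186 -0.0564 -0.2371  0.1873] 0.013441635380711976 [ 0.2075  0.1678 -3.0308] [0.3071 1.7409 0.0296]
[ 0.0018 -0.0008  0.0058]
[0.5274 0.1967 0.1278] [-0.0009 -0.001   0.0021] [-0.0024  0.001  -0.0109] 0.08937564891821537
```

View pics/wrist26a.png

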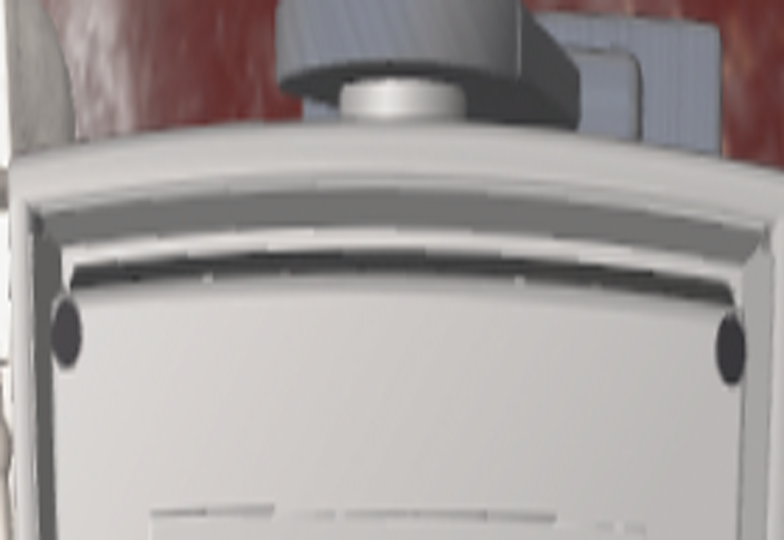

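View pics/side26.png

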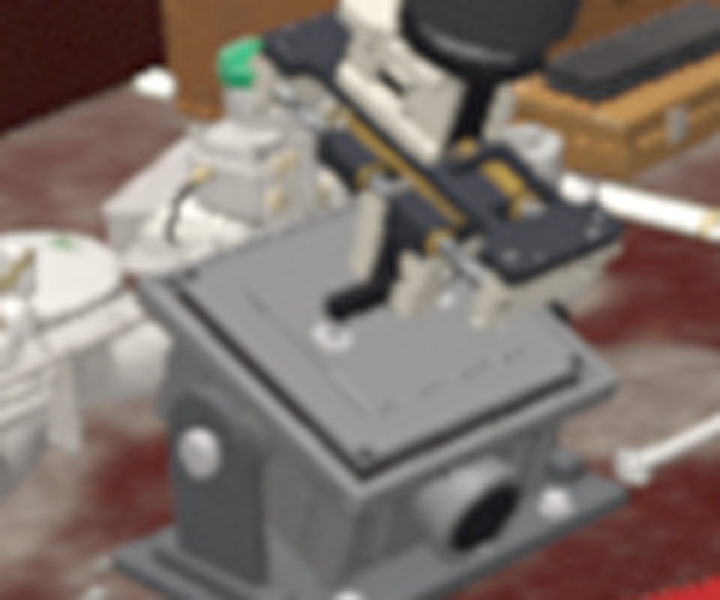

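Run:
```python
from h import *
np.set_printoptions(precision=4,suppress=True)
ps=pose()
def lz(uv,z):
    a,v=ray("wrist",uv,ps); a=SR.T@(a-S);v=SR.T@v; return a+v*(z-a[2])/v[2]
f=lambda x,y:(x/2.8+180,y/6+65)
zt=loc()[2]+.0012+.008
print(zt,"rim outer mid",lz(f(400,120),.008),"cover edge mid",lz(f(400,276),zt))
print("inner", lz(f(400,185),.008),lz(f(400,230),0))
print("cover corners",lz(f(53,293),zt),lz(f(746,306),zt))
print("rim inner L/R at row 400",lz(f(38,400),.008),lz(f(772,400),.008),"cover L R",lz(f(56,400),zt),lz(f(742,400),zt))
print(SR@[0,-.003,0])
```

```text
0.015158006430680677 rim outer mid [ 0.0003 -0.0892  0.008 ] cover edge mid [ 0.0002 -0.0738  0.0152]
inner [ 0.0003 -0.0828  0.008 ] [ 0.0003 -0.0784  0.    ]
cover corners [ 0.0743 -0.074   0.0152] [-0.0736 -0.0743  0.0152]
rim inner L/R at row 400 [ 0.0816 -0.0628  0.008 ] [-0.0837 -0.0648  0.008 ] cover L R [ 0.0741 -0.0632  0.0152] [-0.0732 -0.0648  0.0152]
[-0.0005 -0.003   0.    ]
```

Emit:
carry_out([
  [-0.0007,-0.001,-0.0013,0,0,0],
  [0.0004,-0.0002,-0.001,0,0,0],
  [0.0004,-0.0002,-0.001,0,0,0],
  [0.0004,-0.0002,-0.001,0,0,0],
  [0,0,0,0,0,0],
])

```text
time_s: 23.05
tcp_pos: [0.5289, 0.1961, 0.1213]
eef_rot: [-156.6, -0.2, -99.4]
contact_force: [0.4, 0.7, -3.0]
gripper_width: 0.0136
```

Run:
```python
from h import *
np.set_printoptions(precision=4,suppress=True)
s=r.get_state();print(s["qd"],s["gripper_width"],s["contact_force"],s["moment"]); print(loc(), SR.T@s["contact_force"])
```

```text
[-0.0111 -0.045  -0.0099 -0.0969 -0.1209  0.057 ] 0.013578110102875499 [ 0.4372  0.7141 -2.981 ] [0.3614 1.7366 0.0092]
[ 0.0009 -0.0024  0.0014] [-0.8624  0.7783 -2.8702]
```

Emit:
carry_out([
  [0.0003,0,-0.0007,0,0,0],
  [0.0003,0,-0.0007,0,0,0],
  [0.0003,0,-0.0007,0,0,0],
  [0.0002,0,-0.0005,0,0,0],
])

```text
time_s: 23.38
tcp_pos: [0.5304, 0.1963, 0.1189]
eef_rot: [-156.5, -0.2, -99.4]
contact_force: [-1.9, -0.9, -0.4]
gripper_width: 0.0133
```

Run:
```python
from h import *
np.set_printoptions(precision=4,suppress=True)
s=r.get_state();print(s["qd"],s["gripper_width"],s["contact_force"],s["moment"]); print(loc(), SR.T@s["contact_force"])
```

```text
[-0.9144  0.5389 -0.4174  1.7682  0.9721 -1.1286] 0.013347619254347612 [-1.9043 -0.8723 -0.3958] [-0.0572  1.928  -0.1438]
[ 0.0013 -0.0019 -0.0014] [-1.7462 -1.1854  0.2992]
```

Emit:
carry_out([
  [0.0002,0,-0.0005,0,0,0],
  [0.0002,0,-0.0005,0,0,0],
])

```text
time_s: 23.55
tcp_pos: [0.5307, 0.1963, 0.1188]
eef_rot: [-156.5, -0.1, -99.4]
contact_force: [-19.3, 0.5, 14.5]
gripper_width: 0.0136
```

Run:
```python
from h import *
np.set_printoptions(precision=4,suppress=True)
s=r.get_state();print(s["qd"],s["gripper_width"],s["contact_force"],s["moment"]); print(loc(), SR.T@s["contact_force"])
im=r.capture("wrist"); cv2.imwrite("pics/wrist27a.png",cv2.resize(im[65:155,180:460,::-1],None,fx=2.8,fy=6,interpolation=cv2.INTER_CUBIC))
im=r.capture("side"); cv2.imwrite("pics/side27.png",cv2.resize(im[160:260,170:290,::-1],None,fx=6,fy=6,interpolation=cv2.INTER_CUBIC))
```

```text
[-0.4486 -0.1546 -0.6889  1.6116  0.7083 -1.1621] 0.013607167838140338 [-19.273    0.5465  14.5243] [-0.0988  6.0662 -0.5085]
[ 0.0015 -0.0019 -0.0016] [-12.0237  -2.7602  20.7488]
```

View pics/wrist27a.png

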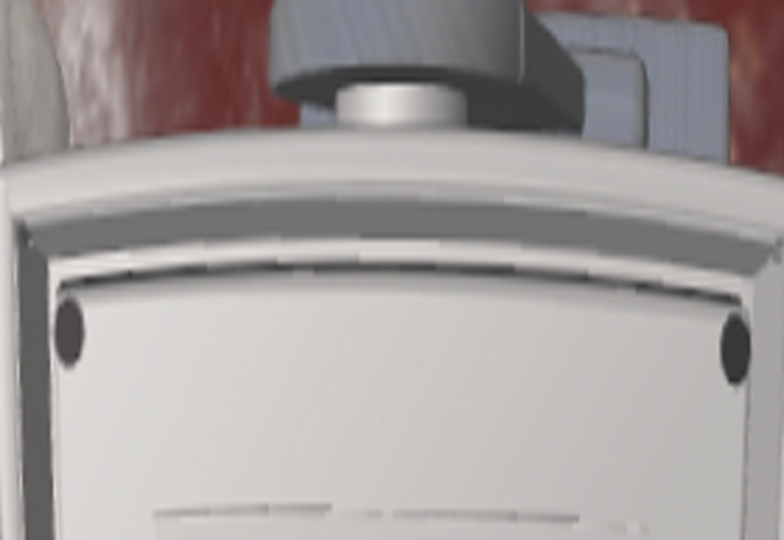

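View pics/side27.png

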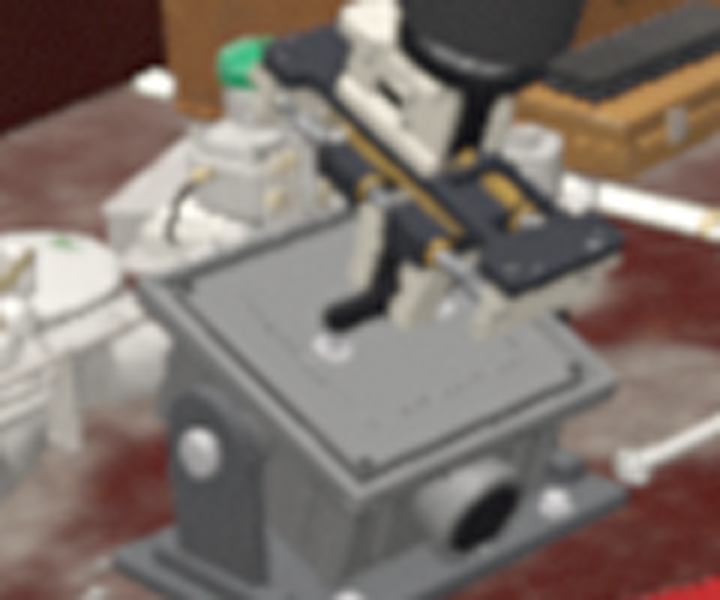

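Run:
```python
from h import *
np.set_printoptions(precision=4,suppress=True)
def an(F,M,e,label):
    R=Ro.from_euler("xyz",e,degrees=True).as_matrix() if not isinstance(e,np.ndarray) or e.ndim==1 else e
    f=R.T@F; m=R.T@M   # tool frame
    # r=(x,y,L): solve for given L using in-plane
    for L in(.25,.28,.30,.32,.35):
        # mx=y fz - L fy ; my= L fx - x fz
        y=(m[0]+L*f[1])/f[2]; x=(L*f[0]-m[1])/f[2]; print(label,L,"x,y tool",x,y,"mz resid",m[2]-(x*f[1]-y*f[0]))
    print(f,m)
an(np.array([-86.07,-8.02,54.44])-[0,0,-.3],np.array([-3.80-.2,23.1-1.27,-2.711]),[-155.9,1.4,-98.9],"press")
p,R=pose()
an(np.array([-19.273,.5465,14.52])-[.2,.2,-3.0],np.array([-.0988-.33,6.066-1.74,-.5085]),R,"now")
d,w,n=delta(S,RP);print("orientation dev to target (seat frame)",SR.T@w)
```

```text
press 0.25 x,y tool 0.03582189723583221 0.08734237000928426 mz resid -0.24577788112403487
press 0.28 x,y tool 0.028770263118643818 0.06822721939683597 mz resid -0.24577788112403487
press 0.3 x,y tool 0.02406917370718491 0.05548378565520384 mz resid -0.24577788112403465
press 0.32 x,y tool 0.019368084295725983 0.04274035191357164 mz resid -0.2457778811240351
press 0.35 x,y tool 0.012316450178537601 0.023625201301123402 mz resid -0.24577788112403454
[ 19.8956  53.9318 -84.6425] [-20.8758   8.006   -0.0516]
now 0.25 x,y tool 0.021685249964002864 0.06445624541841918 mz resid -0.0395815287840811
now 0.28 x,y tool 0.01806628880245509 0.05096957120408793 mz resid -0.039581528784081076
now 0.3 x,y tool 0.015653648028089908 0.041978455061200445 mz resid -0.03958152878408106
now 0.32 x,y tool 0.013241007253724723 0.032987338918312945 mz resid -0.039581528784081034
now 0.35 x,y tool 0.009622046092176957 0.019500664703981707 mz resid -0.03958152878408109
[  2.865  10.677 -23.75 ] [-4.2001  1.2313  0.0073]
orientation dev to target (seat frame) [-0.0078  0.0025 -0.0091]
```

Emit:
carry_out([
  [-0.0002,0,-0.0003,0,0,0],
  [-0.0002,0,-0.0003,0,0,0],
])

```text
time_s: 23.82
tcp_pos: [0.5303, 0.1964, 0.119]
eef_rot: [-156.4, -0.1, -99.3]
contact_force: [-1.3, -0.9, 1.4]
gripper_width: 0.0131
```

Run:
```python
from h import *
np.set_printoptions(precision=4,suppress=True)
s=r.get_state();print(s["qd"],s["gripper_width"],s["contact_force"],s["moment"]); print(loc(), SR.T@(s["contact_force"]-np.array([.2,.2,-3])))
```

```text
[-0.02   -0.1743 -0.4849  1.0847  0.3679 -1.0474] 0.013085775282575452 [-1.2904 -0.8535  1.4226] [-0.0588  1.7634 -0.1026]
[ 0.0013 -0.0018 -0.0012] [ 0.513  -1.293   4.5777]
```

Emit:
carry_out([
  [-0.0001,0,-0.0005,0,0,0],
  [-0.0001,0,-0.0005,0,0,0],
])

```text
time_s: 23.98
tcp_pos: [0.5306, 0.1966, 0.1187]
eef_rot: [-156.3, -0.1, -99.3]
contact_force: [-4.2, -1.8, 5.7]
gripper_width: 0.0134
```

Run:
```python
from h import *
np.set_printoptions(precision=4,suppress=True)
s=r.get_state();print(s["qd"],s["gripper_width"],s["contact_force"],s["moment"]); print(loc(), SR.T@(s["contact_force"]-np.array([.2,.2,-3])))
```

```text
[-0.5191  0.1119 -0.7677  1.9566  0.6175 -1.5581] 0.013423003937630245 [-4.2017 -1.7568  5.6635] [-0.5998  2.2306 -0.3649]
[ 0.0014 -0.0016 -0.0016] [-0.3598 -2.6813  9.5363]
```

Run:
```python
from h import *
np.set_printoptions(precision=4,suppress=True)
for i in range(5):
    im=r.capture("wrist"); s=r.get_state(); print(s["time_s"],np.abs(s["qd"]).max(),s["contact_force"],loc(), SR.T@(s["contact_force"]-np.array([.2,.2,-3])))
d,w,n=delta(S,RP);print("orientation dev (seat frame)",SR.T@w, s["eef_rot"])
```

```text
24.0333 0.3522513334537646 [-3.3458 -1.3837  4.0179] [ 0.0014 -0.0016 -0.0016] [-0.2738 -2.1672  7.7175]
24.0833 0.20707830028280613 [-2.8861 -1.9003  4.8869] [ 0.0014 -0.0016 -0.0016] [ 0.5603 -2.5975  8.3113]
24.1333 0.14523228193322343 [-2.3811 -1.0926  5.5717] [ 0.0014 -0.0016 -0.0016] [ 1.1554 -1.7153  8.8051]
24.1833 0.13380076719125852 [-2.3986 -1.3354  4.2531] [ 0.0014 -0.0017 -0.0016] [ 0.6705 -1.9575  7.5786]
24.2333 0.10479887667931947 [-2.3211 -1.6985  4.717 ] [ 0.0013 -0.0017 -0.0016] [ 0.9769 -2.3019  7.9535]
orientation dev (seat frame) [-0.0089  0.0046 -0.0087] [-156.3513   -0.0741  -99.3437]
```

Run:
```python
from h import *
np.set_printoptions(precision=4,suppress=True)
im=r.capture("wrist"); cv2.imwrite("pics/wrist28.png",cv2.resize(im[70:240,180:460,::-1],None,fx=2.8,fy=3.5,interpolation=cv2.INTER_CUBIC))
im=r.capture("top"); cv2.imwrite("pics/top28.png",cv2.resize(im[100:220,160:320,::-1],None,fx=5,fy=5,interpolation=cv2.INTER_CUBIC))
```

```text
(no output)
```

View pics/wrist28.png

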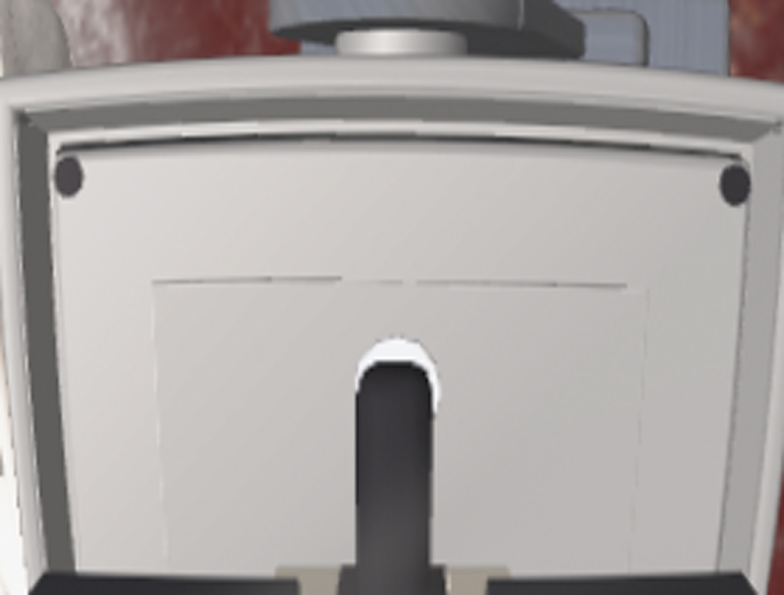

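View pics/top28.png

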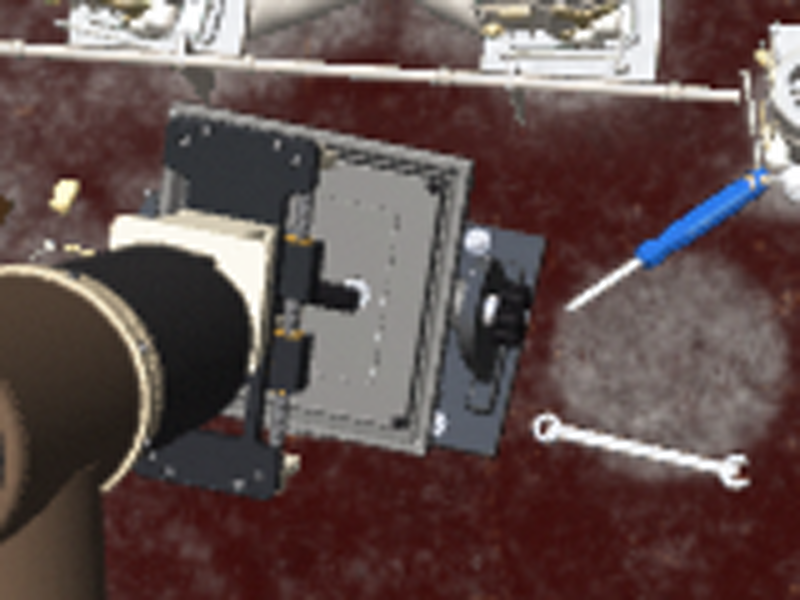

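Run:
```python
from h import *
np.set_printoptions(precision=4,suppress=True)
ps=pose()
def lz(uv,z):
    a,v=ray("wrist",uv,ps); a=SR.T@(a-S);v=SR.T@v; return a+v*(z-a[2])/v[2]
f=lambda x,y:(x/2.8+180,y/3.5+70)
for z in(.006,.008,.010):
  a=lz(f(53,152),z);b=lz(f(749,160),z); print(z,a,b,a[0]-b[0])
print("rim outer",lz(f(400,57),.008),"inner top",lz(f(400,95),.008),"foot",lz(f(400,122),0),lz(f(400,136),0),"cover edge",lz(f(400,148),.008))
# mid-height of cover at row 520: left/right edges
a=lz(f(74,540),.008);b=lz(f(722,540),.008);print(a,b,a[0]-b[0]); a=lz(f(47,540),.008);b=lz(f(750,540),.008);print("bevel top",a,b,a[0]-b[0])
```

```text
0.006 [ 0.0745 -0.075   0.006 ] [-0.0753 -0.0753  0.006 ] 0.14976809636953503
0.008 [ 0.0736 -0.0751  0.008 ] [-0.0745 -0.0754  0.008 ] 0.14809335354680847
0.01 [ 0.0728 -0.0751  0.01  ] [-0.0737 -0.0754  0.01  ] 0.1464186107240819
rim outer [-0.0003 -0.0888  0.008 ] inner top [-0.0003 -0.0826  0.008 ] foot [-0.0003 -0.0782  0.    ] [-0.0003 -0.0758  0.    ] cover edge [-0.0004 -0.0739  0.008 ]
[ 0.0744 -0.0043  0.008 ] [-0.0753 -0.0066  0.008 ] 0.14967988063287896
bevel top [ 0.0814 -0.004   0.008 ] [-0.0824 -0.0065  0.008 ] 0.163877836141747
```

Emit:
carry_out([
  [-0.0002,0,-0.0007,0,0,0],
])

```text
time_s: 24.42
tcp_pos: [0.5307, 0.1966, 0.1187]
eef_rot: [-156.3, -0.1, -99.3]
contact_force: [-12.5, -2.4, 15.2]
gripper_width: 0.0135
```

Run:
```python
from h import *
np.set_printoptions(precision=4,suppress=True)
for i in range(6):
    im=r.capture("side"); s=r.get_state(); print(s["time_s"],np.abs(s["qd"]).max(),s["contact_force"],loc(), SR.T@(s["contact_force"]-np.array([.2,.2,-3])),s["gripper_width"])
```

```text
24.4667 0.3185029802339355 [-6.1108  0.0783  9.7732] [ 0.0014 -0.0016 -0.0016] [-0.8045 -1.2    14.1743] 0.013112576155753843
24.5167 0.2114961847114645 [-6.1452 -1.9971  9.2133] [ 0.0014 -0.0017 -0.0016] [-0.7233 -3.2507 13.5338] 0.013179883791194804
24.5667 0.09515677950784333 [-5.8819 -1.5144  8.8902] [ 0.0014 -0.0016 -0.0016] [-0.6844 -2.7301 13.1675] 0.013111767401354401
24.6167 0.13731997166571563 [-6.999  -1.3311  9.1439] [ 0.0014 -0.0017 -0.0016] [-1.6317 -2.7407 13.8373] 0.013380882997302225
24.6667 0.09392452412992001 [-6.7988 -2.6708  9.7654] [ 0.0014 -0.0016 -0.0016] [-0.9988 -4.0263 14.2468] 0.013039654821077783
24.7167 0.07693852140487539 [-6.1083 -1.9045  9.2398] [ 0.0014 -0.0016 -0.0016] [-0.6942 -3.1532 13.5503] 0.01307915754174308
```

Run:
```python
from h import *
np.set_printoptions(precision=4,suppress=True)
print(r.close_job()); s=r.get_state(); print(s["time_s"],s["contact_force"],s["gripper_width"])
```

```text
the job is handed in; nothing more can be done
None
the job is handed in; nothing more can be done
```

The job is handed in with the cover seated in the rebate and the gripper still holding the bar and pressing. No verdict was reported. The last clock reading before hand-in was 24.7 s of the 64 s allowed.

**What I did:** I folded the plain flap flat while the lipped flap still stood, then folded the lipped flap over it. I took the grey cover by its bar with a 60 N grip and tilted it to the slope. I turned it a quarter turn, because joint 6 was nearing its limit. Then I lowered it gently and pressed.

**Last checks, all met:**

| Check | Reading |
|---|---|
| Flaps | both flat, lip on top |
| Cover off centre | about 1 mm |
| Cover top against rim | level within about 2 mm |
| Normal force on the seat | steady at 13–14 N |
| Sideways force | about 3 N |
| Finger opening on the 14 mm bar | 13 mm |
| Housing slant | the rim still measured where it was at the start |
| Spanner and screwdriver | looked unmoved; file and tin not checked at the end |

**What disagreed or went wrong:**
- **Fingertips:** they end about 26 mm short of the reported TCP. The side view, the wrist view, and touches on the flap and cover all agree on this. I gripped the bar at a height meant to pass whether the judged grasp point follows the reported TCP or the real fingers. Either way it leaves only 2–3 mm of the ±16 mm allowance.
- **Top camera:** it placed both the stand and the cover about 5–6 mm off in y from the wrist camera. I used the wrist camera.
- **Hard press on the lipped flap:** the final push there briefly read about 100 N at the wrist, under the 120 N limit but far harder than I meant. The line of force ran close to the tool axis, so I took it to be the fingertips and not the gripper body. I saw no sign that the housing moved.

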